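# Load power modules into a double-door electrical cabinet

### The job

The double-door electrical cabinet lies on its back on the bench: open the active leaf, withdraw the flush bolt on the passive leaf and open that leaf too, both to about upright. Stand every plug-in power module on the bench in the bay that fits its thickness (the bays narrow from left to right, each module has its own), fully down on the floor between the rails. Then shut the cabinet as it should be left - passive leaf shut, flush bolt shot fully home, active leaf shut over it - without tipping the modules over or disturbing the other things on the bench.

Things in the scene. Friction and masses are not known exactly. Their poses are not given: they have to be found in the camera images.
- enclosure: grey steel electrical cabinet lying on its back, doors up; fixed. Outside 220 (x) x 280 (y) mm, walls 100 mm high. Origin: centre of underside; at yaw 0 its x points away from the robot, y to the robot's left. Inside, four bays in a row along y between two rails (inner faces 131 mm apart in x); rails and bay walls 5 mm thick, tops 36 to 38.5 mm above the bench. Wiring ducts (tops 44 mm) at the row's ends.
- active_leaf (a joint): hinge of the active (right, -y) leaf, rad: 0 shut, grows as its free edge swings up and over to the right, stop 1.75. Starts 0 to 0.25. Friction hinge: stays at any angle, some 5 N at the handle moves it. Leaf 180 mm along x, 171 mm from hinge to free edge, 24 mm thick; its last 43 mm is a thin lip that lies over the other leaf's bolt strip, so this leaf opens first and shuts last.
- active_leaf_hinge (a point): point on the active leaf's hinge line (parallel to the cabinet's x), mid-length: 140 mm to -y of the cabinet's origin, 102 mm above the bench. Axes turn with the leaf; at 0 as the cabinet's.
- active_handle (a point): middle of the active leaf's pull handle: round bar 10 mm thick, 90 mm long, parallel to the hinge, its axis 42 mm off the leaf's outer face; from the hinge point 155 mm along the leaf's +y and 66 mm along its +z. A gripper may hold it pointing straight down all the way: the bar turns between flat pads.
- passive_leaf (a joint): hinge of the passive (left, +y) leaf, rad: 0 shut, grows as its free edge swings up and over to the left, stop 1.75. Starts shut, held by its flush bolt. Friction hinge like the other. Leaf 180 mm along x; from the hinge it is 20 mm thick for 110 mm towards -y, then a stepped-down strip 40 mm wide and 4 mm thick carries the bolt.
- passive_leaf_hinge (a point): point on the passive leaf's hinge line (parallel to the cabinet's x), mid-length: 140 mm to +y of the cabinet's origin, 102 mm above the bench. Axes turn with the leaf; at 0 as the cabinet's.
- passive_handle (a point): middle of the passive leaf's pull handle: round bar 10 mm thick, 70 mm long, parallel to the hinge, its axis 42 mm off the leaf's outer face; from the hinge point -50 mm along the leaf's x, -97 mm along y, 62 mm along z.
- flush_bolt (a joint): flush bolt on the passive leaf's strip, m: 0 shot fully home into its keeper on the cabinet's far rim; grows as it is withdrawn along the cabinet's -x (towards the robot), stop 0.025; clear of the keeper from 0.012. Stays where it is put; about 3 N slides it.
- bolt_knob (a point): centre of the bolt's brass thumb knob: 12 mm along x, 16 mm along y, 14.5 mm tall, top 15 mm above the strip. Leaf shut and bolt home: +40 mm x, +10 mm y from the cabinet's origin, 114 mm above the bench. Mid-strip (40 mm wide): a 16 mm step on its +y side, nothing on the other once the active leaf is up. The keeper (top 121 mm above the bench) then begins 54 mm farther along x.
- bay0 (a point): centre of the floor of bay 0, 56 mm wide (along the cabinet's y), +67.5 mm along y from the cabinet's origin, 8 mm above the bench; the bays narrow from left to right (56, 48, 40, 32 mm). Axes as the cabinet's.
- bay1 (a point): centre of the floor of bay 1, 48 mm wide (along the cabinet's y), +10.5 mm along y from the cabinet's origin, 8 mm above the bench; the bays narrow from left to right (56, 48, 40, 32 mm). Axes as the cabinet's.
- bay2 (a point): centre of the floor of bay 2, 40 mm wide (along the cabinet's y), -38.5 mm along y from the cabinet's origin, 8 mm above the bench; the bays narrow from left to right (56, 48, 40, 32 mm). Axes as the cabinet's.
- bay3 (a point): centre of the floor of bay 3, 32 mm wide (along the cabinet's y), -79.5 mm along y from the cabinet's origin, 8 mm above the bench; the bays narrow from left to right (56, 48, 40, 32 mm). Axes as the cabinet's.
- module_a_mid (a point): plug-in power module 52 mm thick (may be absent): upright box 120 mm long (its x), 52 mm thick (its y), 45 mm tall, finned aluminium base, black housing, bright top panel; on top a grey grip rib 44 mm along x, 14 mm thick, 24 mm tall (69 mm in all). The point is its centre, 34.5 mm above its underside; the rib's middle is 22.5 mm higher. About 460 g. Belongs in bay 0, either way round.
- module_b_mid (a point): plug-in power module 44 mm thick (may be absent): upright box 120 mm long (its x), 44 mm thick (its y), 45 mm tall, finned aluminium base, black housing, bright top panel; on top a grey grip rib 44 mm along x, 14 mm thick, 24 mm tall (69 mm in all). The point is its centre, 34.5 mm above its underside; the rib's middle is 22.5 mm higher. About 420 g. Belongs in bay 1, either way round.
- module_c_mid (a point): plug-in power module 36 mm thick (may be absent): upright box 120 mm long (its x), 36 mm thick (its y), 45 mm tall, finned aluminium base, black housing, bright top panel; on top a grey grip rib 44 mm along x, 14 mm thick, 24 mm tall (69 mm in all). The point is its centre, 34.5 mm above its underside; the rib's middle is 22.5 mm higher. About 380 g. Belongs in bay 2, either way round.
- module_d_mid (a point): plug-in power module 28 mm thick (may be absent): upright box 120 mm long (its x), 28 mm thick (its y), 45 mm tall, finned aluminium base, black housing, bright top panel; on top a grey grip rib 44 mm along x, 14 mm thick, 24 mm tall (69 mm in all). The point is its centre, 34.5 mm above its underside; the rib's middle is 22.5 mm higher. About 340 g. Belongs in bay 3, either way round.
- multimeter: bystander: orange hand multimeter, 150 x 75 x 32 mm, origin centre of underside
- solder_reel: bystander: upright reel of solder, 62 mm across, 50 mm tall, origin centre of underside
- screwdriver: bystander: screwdriver about 190 mm long lying on the bench, in front of the cabinet
- flux_jar: bystander: small jar, 52 mm across, 60 mm tall, origin centre of underside
- tape_roll: bystander: roll of yellow tape lying flat, 90 mm across, 20 mm tall
- tip_cleaner: bystander: dark metal pot, 72 mm across, 45 mm tall
- caliper: bystander: digital caliper lying flat, 190 mm long, 15 mm tall
There are look-alikes about, which are no part of the job. What is shaped like the part that bears module_d_mid but blue or purple is not meant.

How it is judged:
On the way, in this order (a step that is already met when the one before it is completed fails the run):
1. active leaf opened to about upright (at least 1.35 rad), the passive leaf still shut (value of joint active_leaf above 1.35 rad and value of joint passive_leaf below 0.06 rad), for 0.2 s.
2. flush bolt withdrawn clear of its keeper (at least 16 mm) while the passive leaf is still shut (value of joint flush_bolt above 0.016 m and value of joint passive_leaf below 0.1 rad), for 0.2 s.
3. passive leaf opened to about upright too (at least 1.35 rad) (value of joint passive_leaf above 1.35 rad and value of joint active_leaf above 1.2 rad), for 0.2 s.
4. every module present down in its own bay (horizontal distance between module_a_mid and bay0 below 0.008 m and z of module_a_mid in the frame of bay0 below 0.039 m and angle between the x axis of module_a_mid and the x axis of bay0, either way round below 0.08 rad and angle between each of module_a_mid, module_b_mid, module_c_mid, module_d_mid's own z axis and vertical below 0.08 rad and horizontal distance between module_b_mid and bay1 below 0.008 m and z of module_b_mid in the frame of bay1 below 0.039 m and angle between the x axis of module_b_mid and the x axis of bay1, either way round below 0.08 rad and horizontal distance between module_c_mid and bay2 below 0.008 m and z of module_c_mid in the frame of bay2 below 0.039 m and angle between the x axis of module_c_mid and the x axis of bay2, either way round below 0.08 rad and horizontal distance between module_d_mid and bay3 below 0.008 m and z of module_d_mid in the frame of bay3 below 0.039 m and angle between the x axis of module_d_mid and the x axis of bay3, either way round below 0.08 rad and contact force between each of module_a, module_b, module_c, module_d and the fingers below 0.1 N), for 0.3 s.
5. passive leaf shut again, the active leaf still open (value of joint passive_leaf below 0.05 rad and value of joint active_leaf above 0.6 rad), for 0.2 s.
6. flush bolt shot home, the active leaf still open (all of step 5 and value of joint flush_bolt below 0.005 m), for 0.2 s.
At the end, for the whole second after the job is handed in: every module present stands in the bay of its own width, its centre within 8 mm of the bay's centre, within 0.08 rad of square and upright, down on the floor (within 4 mm) and at rest; both leaves shut within 0.05 rad; flush bolt within 5 mm of fully home (horizontal distance between module_a_mid and bay0 below 0.008 m and z of module_a_mid in the frame of bay0 below 0.039 m and angle between the x axis of module_a_mid and the x axis of bay0, either way round below 0.08 rad and angle between each of module_a_mid, module_b_mid, module_c_mid, module_d_mid's own z axis and vertical below 0.08 rad and horizontal distance between module_b_mid and bay1 below 0.008 m and z of module_b_mid in the frame of bay1 below 0.039 m and angle between the x axis of module_b_mid and the x axis of bay1, either way round below 0.08 rad and horizontal distance between module_c_mid and bay2 below 0.008 m and z of module_c_mid in the frame of bay2 below 0.039 m and angle between the x axis of module_c_mid and the x axis of bay2, either way round below 0.08 rad and horizontal distance between module_d_mid and bay3 below 0.008 m and z of module_d_mid in the frame of bay3 below 0.039 m and angle between the x axis of module_d_mid and the x axis of bay3, either way round below 0.08 rad and value of joint each of active_leaf, passive_leaf below 0.05 rad and value of joint flush_bolt below 0.005 m and linear speed of each of module_a, module_b, module_c, module_d below 0.02 m/s); the robot touches nothing.
It fails at once if a module tipped over (more than 0.9 rad) (angle between any of module_a_mid, module_b_mid, module_c_mid, module_d_mid's own z axis and vertical above 0.9 rad).
It fails at once if one of the other things on the bench moved more than 60 mm (distance of any of multimeter, solder_reel, screwdriver, flux_jar, tape_roll, tip_cleaner, caliper from where it was at the start of the episode above 0.06 m).
Of module_a, module_b, module_c, module_d only 2 to 4 are there at a start; the rules pass over those that are not, and their reading is None.
At some moment in a run one of module_a, module_b, module_c, module_d may be knocked a few centimetres aside while the robot is not near it.
It also fails if it takes over 210 s, if anything falls off the work surface, if the arm or the gripper's body presses on something with over 40 N, if the wrist force passes 120 N, or if a joint passes its speed limit or range.

### The arm

A 7-joint arm with a two-finger parallel gripper is mounted at the origin on the work surface. World frame = base frame: x ahead of the robot, y to its left, z up, the work surface at z = 0. Lengths are in m, angles in rad, forces in N, time in s.
With the tool pointing down it reaches from about 0.4 to 0.85 m from the base axis. Payload 4.4 kg.
Tool frame: the origin (TCP) lies between the finger pads; the fingertips stand r.tcp_to_tips ahead of it and the grasp point (between the pads) lies 5 mm behind it (r.tcp_to_tips is the distance from the TCP to the fingertips, in m); z points along the fingers, y is the line along which they close (so a half turn about z gives the same grasp; the last joint's range is limited). The gripper opens to 94 mm and grips with 3 to 60 N. Pads are 16 mm wide; open, the fingers measure 119 mm over their backs; the gripper's body (75 mm by 177 mm) begins 78 mm behind the grasp point.
Start: joints at [-1.21, 0.628, 0.038, 1.517, -0.027, 0.996, -0.02], TCP at [0.269, 0.592, 0.219] pointing down, gripper open.
Joint ranges: [-3.06, 3.06], [-0.37, 2.12], [-1.25, 1.32], [0.18, 2.47], [-1.1, 4.24], [0.23, 1.98], [-2.94, 2.94]. Speed limits (rad/s): [2.57, 2.57, 3.14, 3.14, 3.14, 3.14, 3.14].

### API

Orientations are given as a unit quaternion [w, x, y, z].
In Python, from rig import r gives the robot as it stands.
- The arm moves only by the shell command python3 -m inch 'ROWS' [FORCE]. ROWS is JSON, a list of rows, each a list of 3 entries, a list of its own where there are three numbers: the turn, a rotation vector about the world's x, y, z in units of 6 degrees (1.0 is 6 degrees), then the shift along the world's x, y, z in units of 40 mm (1.0 is 40 mm), then the closure, from 0 (fully open) to 1 (shut). A call has 1 to 10 rows; each row is the pose to reach, as a shift and turn from the pose commanded when the call began; what a row does not reach only later rows make up. A row lasts 1/8 s, in which the tool goes at most 62.5 mm and 10.7 degrees, less where a joint would pass 70% of its speed; a pose out of reach is approached as far as the arm can. A call with a gripper value outside its range is refused whole. The fingers move at their own pace and stop on an object; FORCE is the grip in N (left out, the last holds). Time passes only in rows, so rows that repeat a pose let the fingers close. It gives the time, the measured TCP pose, the force, the opening and the grip force at its end, in the units of the state.
- r.get_state(): the state, without advancing time (a new reading comes with each control period).
- r.camera(name): name is "scene" or "top" or "wrist"; returns (picture, depth): 420x560x3 uint8, red, green, blue; 420x560 float32, m along the optical axis (not along the pixel's ray), 0 where there is no reading.
- r.camera_info(name): a dict with "fx", "fy", "cx", "cy" (pixels), "pose" (4x4, takes a point from camera to world coordinates). Camera axes: x right, y down, z forward; pixel columns grow to the right and rows downward; lengths in m; the calibration is good to about 2 mm. A picture is of the moment at which its call begins: read the wrist's pose just before it. camera_info takes no time and is no camera call; for the wrist camera it gives the pose at the moment of the call.
- r.finish_job(): hands the job in; it is judged then, once.
The state is a dict: "time": time; "joint_positions": joint angles; "joint_velocities": joint speeds; "effort": joint torques, N m; "tool_pos": TCP position; "ee_rot": TCP orientation; "force": force on the tool from outside, world axes, zero at the start; "wrist_torque": the same for the moment, N m; "gripper_width": finger opening in m; "grip_force": force on a finger pad.
Only numpy, scipy, OpenCV 4.12 (cv2) and the standard library are available. Lean on these libraries where they do the work, as an engineer would, in place of code of your own. Each camera call takes 0.05 s, during which the arm holds its last target. There are 200 camera calls.

## Working session

There is one attempt and no reset: what is moved stays moved. The work goes in short steps, Python scripts to look and compute and a shell command to move; the robot and the scene stay as the last step left them, time stands still between calls to the robot, and variables do not carry over. Pictures are saved under pics/ and viewed, at most 14 in all, crops included, and the job is handed in when it is done.

```bash
ls; mkdir -p pics; cat > h.py <<'E'
import numpy as np,cv2
from rig import r
def shot(n,fn=None):
    info=r.camera_info(n); im,d=r.camera(n)
    if fn: cv2.imwrite('pics/'+fn+'.png',im[:,:,::-1])
    return im,d,info
def cloud(d,info):
    v,u=np.indices(d.shape)
    P=np.stack([(u-info['cx'])/info['fx']*d,(v-info['cy'])/info['fy']*d,d,np.ones_like(d)],-1)
    return (P@np.array(info['pose']).T)[...,:3]
E
python3 - <<'E'
from h import *
for n in('top','scene'):
    im,d,i=shot(n,n+'0'); np.savez(n+'0',im=im,d=d,P=cloud(d,i)); print(n,np.round(i['pose'],3).tolist(),i['fx'])
s=r.get_state();print(s['tool_pos'],s['ee_rot'],s['time'],r.tcp_to_tips)
E
```

```text
pics
top [[-0.028, -0.997, 0.068, 0.436], [-1.0, 0.027, -0.014, 0.035], [0.012, -0.068, -0.998, 1.277], [0.0, 0.0, 0.0, 1.0]] 409.8526222620596
scene [[0.572, 0.597, -0.562, 1.501], [0.82, -0.411, 0.399, -0.684], [0.007, -0.689, -0.725, 1.422], [0.0, 0.0, 0.0, 1.0]] 480.65748452672216
[0.26882685 0.59118425 0.2186779 ] [-1.57611938e-04  2.11799410e-01  9.77312800e-01 -8.22023378e-04] 0.1 0.014
```

View pics/top0.png

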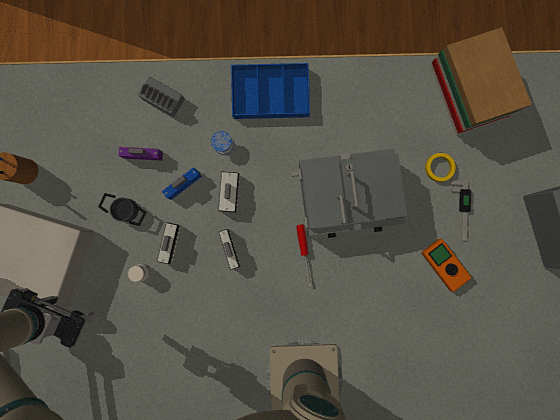

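View pics/scene0.png

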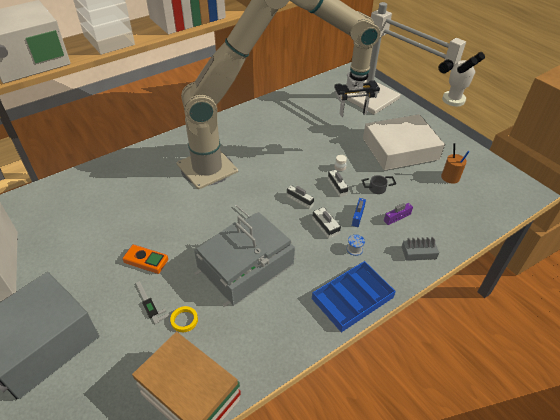

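Top view: three white-topped modules at (229,192), (169,243) and (229,249). The blue (182,184) and purple (140,154) ones are look-alikes. The cabinet is around (352,190), with handles at (351,185) and (343,208), and the screwdriver lies at (305,255). Next I measure these.

```bash
cat > meas.py <<'E'
from h import *
def modules(im,P,zmin=.039,zmax=.051):
    # bright top panels at 45 mm
    hsv=cv2.cvtColor(im,cv2.COLOR_RGB2HSV)
    z=P[...,2]; m=((z>.03)&(z<.08)).astype(np.uint8)
    n,l,st,c=cv2.connectedComponentsWithStats(m)
    out=[]
    for k in range(1,n):
        if st[k,4]<100: continue
        s=l==k; t=s&(z>zmin)&(z<zmax)
        if t.sum()<40: continue
        br=np.percentile(hsv[...,2][t],80); sat=np.median(hsv[...,1][t])
        (cx,cy),(w,h),a=cv2.minAreaRect((P[t][:,:2]*1000).astype(np.float32))
        if w<h: w,h=h,w; a+=90
        rib=s&(z>.062)
        rp=P[rib][:,:2].mean(0) if rib.sum()>3 else [0,0]
        out.append((np.round(c[k]),[round(x,1) for x in(cx,cy,w,h)],round((a+90)%180-90,1),br,sat,np.round(rp,4)))
    return out
E
python3 - <<'E'
from meas import *
f=np.load('top0.npz');im,P=f['im'],f['P']
for o in modules(im,P): print(*o)
z=P[...,2]
b=(P[...,0]>.4)&(P[...,0]<.8)&(P[...,1]>-.25)&(P[...,1]<.2)
for lo,hi in((.09,.2),(.11,.13),(.15,.2)):
    m=(b&(z>lo)&(z<hi)).astype(np.uint8); n,l,st,c=cv2.connectedComponentsWithStats(m)
    for k in range(1,n):
        if st[k,4]>25:
            q=P[l==k]; print(lo,hi,st[k],np.round(c[k]),[np.round(np.array(x),1) for x in cv2.minAreaRect((q[:,:2]*1000).astype(np.float32))], np.round(q.mean(0),3),q[:,2].max())
cv2.imwrite('pics/crop1.png',cv2.resize(im[130:300,100:420],None,fx=2.5,fy=2.5,interpolation=2)[:,:,::-1])
E
```

```text
[453.  98.] [826.2, -497.0, 285.3, 130.3] 49.9 75.0 223.0 [ 0.8353 -0.4925]
[270.  88.] [889.2, 78.5, 239.5, 160.9] -89.9 129.0 202.0 [0 0]
[160.  95.] [879.0, 417.0, 120.2, 69.5] 58.7 84.0 18.0 [0.8722 0.4239]
[221. 141.] [727.4, 231.2, 61.5, 59.1] 29.4 136.0 102.0 [0 0]
[139. 152.] [701.2, 481.0, 120.5, 28.2] 85.4 99.0 153.5 [0.7005 0.4806]
[ 24. 171.] [653.9, 824.1, 78.2, 35.3] -14.5 59.0 162.5 [0.6516 0.818 ]
[181. 183.] [605.1, 356.3, 119.7, 28.7] -54.0 120.0 210.0 [0.6049 0.3562]
[228. 191.] [574.6, 212.8, 119.9, 52.9] -5.8 157.0 30.0 [0.5742 0.2125]
[542. 230.] [431.0, -724.6, 228.9, 30.0] 7.2 56.0 19.0 [ 0.429 -0.725]
[128. 212.] [525.0, 514.7, 107.4, 69.9] 74.6 50.0 31.0 [0 0]
[ 67. 256.] [445.6, 720.3, 362.1, 175.7] 30.5 70.0 42.0 [0.3975 0.6863]
[167. 243.] [425.0, 397.3, 119.9, 37.6] -14.3 155.0 31.0 [0.4253 0.3966]
[229. 249.] [401.8, 214.5, 119.1, 28.9] 16.4 158.0 30.0 [0.4017 0.2139]
[447. 264.] [342.4, -438.1, 99.6, 48.8] 37.7 62.20000000000001 119.5 [0 0]
[303. 367.] [44.9, 4.4, 121.6, 42.4] -82.3 71.0 53.5 [0.0549 0.0033]
0.09 0.2 [ 298  150   92   86 6371] [345. 192.] [array([ 556.7, -132.9]), array([220.1, 255.8]), np.float64(5.7)] [ 0.556 -0.129  0.127] 0.19302078426928282
0.11 0.13 [340 154  10   6  48] [345. 156.] [array([ 658.2, -132.4]), array([14., 26.]), np.float64(6.2)] [ 0.658 -0.132  0.12 ] 0.12573899435274383
0.11 0.13 [ 301  161   44   68 2281] [323. 194.] [array([550.5, -71.1]), array([180.2, 111.9]), np.float64(5.7)] [ 0.552 -0.066  0.122] 0.12999178060660355
0.15 0.2 [347 170  12  38 158] [354. 188.] [array([ 557.8, -144. ]), array([99.3, 13.6]), np.float64(5.9)] [ 0.558 -0.144  0.185] 0.19302078426928282
0.15 0.2 [339 195   8  29 108] [343. 209.] [array([ 504.4, -114.8]), array([77.8, 10. ]), np.float64(5.6)] [ 0.503 -0.114  0.168] 0.1737455160214154
```

View pics/crop1.png

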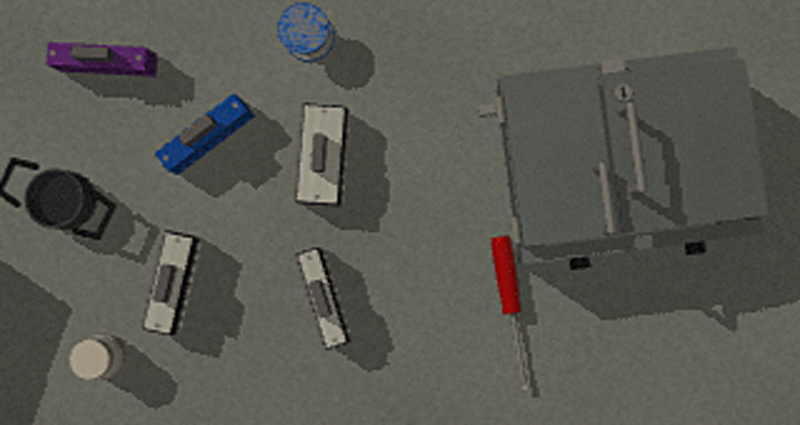

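Confirmed in the crop: the 28 mm module is the white one at top pixel (229,249), 119 x 28.9 mm. The blue and purple ones are excluded by colour. Present: a (574.6,212.8), c (425.0,397.3) and d (401.8,214.5) mm; b is absent. Cabinet yaw is about 5.7° with its origin near (559,-156) mm. I'm moving above the cabinet for a close look.

```bash
python3 -m inch '[[[0,0,0],[0,0,3.5],0.5],[[0,0,1],[1,-3,3.5],0.5],[[0,0,2.5],[2.5,-6,3.5],0.5],[[0,0,5.03],[4,-10,3.5],0.5],[[0,0,5.03],[7.3,-17.8,3.5],0.5],[[0,0,5.03],[7.3,-17.8,3.5],0.5],[[0,0,5.03],[7.3,-17.8,3.5],0.5],[[0,0,5.03],[7.3,-17.8,3.5],0.5],[[0,0,5.03],[7.3,-17.8,3.5],0.5],[[0,0,5.03],[7.3,-17.8,3.5],0.5]]' 30; python3 -m inch '[[[0,0,0],[0,0,0],0.5],[[0,0,0],[0,0,0],0.5],[[0,0,0],[0,0,0],0.5],[[0,0,0],[0,0,0],0.5],[[0,0,0],[0,0,0],0.5],[[0,0,0],[0,0,0],0.5]]'
python3 - <<'E'
from h import *
s=r.get_state();print(s['tool_pos'],s['ee_rot'])
im,d,i=shot('wrist','w1');P=cloud(d,i);np.savez('w1',im=im,P=P);print(np.round(i['pose'],3).tolist(),i['fx'])
z=P[...,2]
for lo,hi in((.02,.4),(.118,.124),(.15,.17),(.17,.2)):
    m=((z>lo)&(z<hi)).astype(np.uint8); n,l,st,c=cv2.connectedComponentsWithStats(m)
    for k in range(1,n):
        if st[k,4]>150:
            q=P[l==k]; print(lo,hi,st[k],[np.round(np.array(x),1) for x in cv2.minAreaRect((q[:,:2]*1000).astype(np.float32))], np.round(np.median(q,0),4),q[:,2].max())
E
```

```text
time: 1.35
tool_pos: [0.4776, 0.0796, 0.3502]
ee_rot: [-0.0, -0.05, 0.999, 0.0]
force: [0.3, 0.4, -0.2]
gripper_width: 0.047
grip_force: 0.0
time: 2.1
tool_pos: [0.4772, 0.0819, 0.3501]
ee_rot: [-0.0, -0.05, 0.999, 0.0]
force: [0.2, -0.1, 0.0]
gripper_width: 0.0469
grip_force: 0.0
[0.47721752 0.08185966 0.3501346 ] [-3.97565026e-05 -5.03215438e-02  9.98733068e-01  5.83502988e-06]
[[-0.101, 0.963, 0.249, 0.404], [0.995, 0.097, 0.026, 0.075], [0.001, 0.25, -0.968, 0.515], [0.0, 0.0, 0.0, 1.0]] 331.2099017431482
0.02 0.4 [ 363   83   34   91 2158] [array([399.5, 216. ]), array([119.9,  28.7]), np.float64(16.2)] [0.3975 0.2115 0.0453] 0.07115641850672949
0.02 0.4 [216  95  17  67 880] [array([420.9,  -5.6]), array([93.2, 23.1]), np.float64(6.0)] [ 0.4204 -0.0054  0.0235] 0.027274259868370787
0.02 0.4 [ 467  115   74   88 3133] [array([422.8, 398.7]), array([ 38.2, 120.1]), np.float64(76.3)] [0.4195 0.3924 0.0452] 0.07133732714483021
0.02 0.4 [    0   127   241   189 34172] [array([ 541.6, -111.7]), array([232. , 355.7]), np.float64(7.5)] [ 0.5207 -0.1192  0.1227] 0.39997549931644516
0.02
[... 303 characters left out ...]
38 1630] [array([602.6, 357.8]), array([ 29.8, 120.1]), np.float64(35.5)] [0.5903 0.3635 0.0447] 0.07025764949508723
0.02 0.4 [ 209  356  121   37 1369] [array([839. ,  97.5]), array([ 65.9, 205.6]), np.float64(0.3)] [0.8083 0.103  0.0331] 0.04157412781428338
0.118 0.124 [  103   157    99   138 10646] [array([547.6, -67.6]), array([178.9, 108.9]), np.float64(5.6)] [ 0.5321 -0.0674  0.1214] 0.12396745224109246
0.15 0.17 [ 90 160  24  73 823] [array([ 502.1, -112.6]), array([79. , 10.2]), np.float64(5.5)] [ 0.4996 -0.1115  0.1669] 0.16989567583867365
0.17 0.2 [  50  200   32   91 1130] [array([ 555. , -142.6]), array([98.9, 10.9]), np.float64(5.8)] [ 0.5511 -0.142   0.1866] 0.1901093302664409
```

View pics/w1.png

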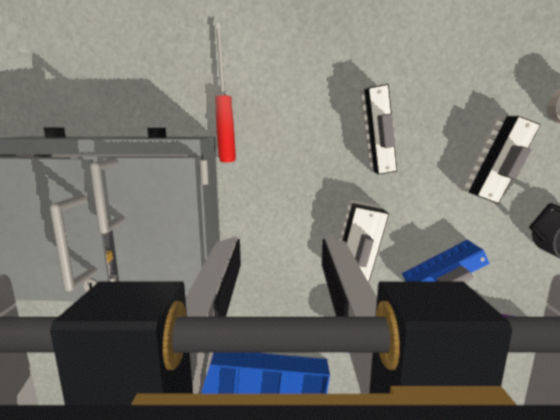

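The wrist picture shows both handles at (105,210) and (65,245) and the modules at (380,128), (503,158) and (365,240). The wrist and top cameras agree within about 3 mm. Next: the active handle.

```bash
python3 -m inch '[[[0,0,0],[2.62,-5.58,0],0.5],[[0,0,0],[2.62,-5.58,0],0.5],[[0,0,0],[2.62,-5.58,0],0.5],[[0,0,0],[2.62,-5.58,0],0.5],[[0,0,0],[2.62,-5.58,-1],0.5],[[0,0,0],[2.62,-5.58,-2],0.5],[[0,0,0],[2.62,-5.58,-2],0.5],[[0,0,0],[2.62,-5.58,-2],0.5]]'
cat > w.py <<'E'
from h import *
import sys
def comps(P,lo,hi,amin=150):
    z=P[...,2];m=((z>lo)&(z<hi)).astype(np.uint8); n,l,st,c=cv2.connectedComponentsWithStats(m)
    for k in range(1,n):
        if st[k,4]>amin:
            q=P[l==k];print(lo,hi,st[k],[np.round(np.array(x),1).tolist() for x in cv2.minAreaRect((q[:,:2]*1000).astype(np.float32))],np.round(np.median(q,0),4),round(q[:,2].max(),4))
if __name__=='__main__':
    s=r.get_state();print(s['time'],s['tool_pos'],s['force'])
    im,d,i=shot('wrist',sys.argv[1]);P=cloud(d,i);np.savez(sys.argv[1],im=im,P=P,d=d)
    for a in sys.argv[2:]:comps(P,*map(float,a.split(',')))
E
python3 w.py w2 .118,.124 .15,.17 .172,.2
```

```text
time: 3.15
tool_pos: [0.583, -0.1418, 0.2715]
ee_rot: [0.001, -0.05, 0.999, -0.0]
force: [0.5, -0.1, 1.0]
gripper_width: 0.0466
grip_force: 0.0
3.15 [ 0.58303233 -0.14182836  0.27154207] [ 0.53846694 -0.14586402  0.97019527]
0.118 0.124 [  303    72   126   189 19497] [[548.5, -67.3], [180.4, 108.7], 5.6] [ 0.5409 -0.0635  0.1216] 0.124
0.118 0.124 [271 268  25   8 181] [[658.9, -131.3], [8.8, 25.0], 6.1] [ 0.6592 -0.132   0.12  ] 0.1216
0.15 0.17 [ 317   64   18  105 1300] [[502.8, -113.4], [79.5, 10.2], 5.7] [ 0.5007 -0.1141  0.1676] 0.17
0.172 0.2 [ 275  118   14  128 1627] [[555.7, -143.1], [99.1, 10.7], 5.5] [ 0.5524 -0.1441  0.1875] 0.1904
```

View pics/w2.png

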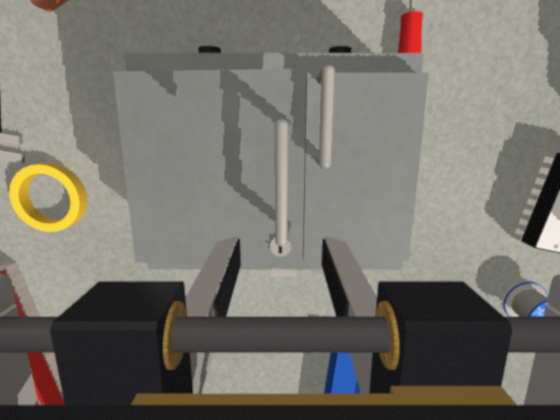

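Handle centred between the fingers (bar at column 281, finger midline 280). Descending and gripping.

```bash
python3 -m inch '[[[0,0,0],[0,0,-1.2],0.5],[[0,0,0],[0,0,-2.29],0.5],[[0,0,0],[0,0,-2.29],0.5],[[0,0,0],[0,0,-2.29],1],[[0,0,0],[0,0,-2.29],1],[[0,0,0],[0,0,-2.29],1],[[0,0,0],[0,0,-2.29],1],[[0,0,0],[0,0,-2.29],1]]' 25
python3 - <<'E'
import numpy as np
c,s=np.cos(.098),np.sin(.098)
f=lambda t:np.array([-(155*np.cos(t)-66*np.sin(t))*s,(155*np.cos(t)-66*np.sin(t))*c,155*np.sin(t)+66*np.cos(t)])
for t0 in(.11,.125):
  print(t0)
  for t in np.arange(.2,1.66,.12): print(round(t,2),np.round((f(t)-f(t0))/40,2).tolist())
# passive
g=lambda t:np.array([(97*np.cos(t)-62*np.sin(t))*s,-(97*np.cos(t)-62*np.sin(t))*c,97*np.sin(t)+62*np.cos(t)])
print('passive')
for t in np.arange(.1,1.66,.125): print(round(t,2),np.round((g(t)-g(0))/40,2).tolist())
E
```

```text
time: 4.2
tool_pos: [0.5824, -0.1416, 0.179]
ee_rot: [0.0, -0.05, 0.999, 0.0]
force: [0.8, 1.6, 2.4]
gripper_width: 0.009
grip_force: 25.0
0.11
0.2 [0.02, -0.2, 0.32]
0.32 [0.05, -0.51, 0.72]
0.44 [0.08, -0.86, 1.08]
0.56 [0.12, -1.26, 1.39]
0.68 [0.17, -1.69, 1.65]
0.8 [0.21, -2.14, 1.86]
0.92 [0.26, -2.62, 2.02]
1.04 [0.31, -3.12, 2.11]
1.16 [0.36, -3.62, 2.15]
1.28 [0.41, -4.12, 2.12]
1.4 [0.45, -4.62, 2.03]
1.52 [0.5, -5.1, 1.89]
1.64 [0.55, -5.56, 1.69]
0.125
0.2 [0.02, -0.17, 0.27]
0.32 [0.05, -0.48, 0.66]
0.44 [0.08, -0.83, 1.02]
0.56 [0.12, -1.23, 1.34]
0.68 [0.16, -1.66, 1.6]
0.8 [0.21, -2.11, 1.81]
0.92 [0.25, -2.59, 1.96]
1.04 [0.3, -3.09, 2.06]
1.16 [0.35, -3.59, 2.09]
1.28 [0.4, -4.09, 2.07]
1.4 [0.45, -4.58, 1.98]
1.52 [0.5, -5.07, 1.83]
1.64 [0.54, -5.53, 1.63]
passive
0.1 [-0.02, 0.17, 0.23]
0.22 [-0.04, 0.4, 0.5]
0.35 [-0.07, 0.68, 0.74]
0.48 [-0.1, 0.97, 0.94]
0.6 [-0.13, 1.29, 1.1]
0.72 [-0.16, 1.63, 1.22]
0.85 [-0.19, 1.98, 1.29]
0.98 [-0.23, 2.34, 1.33]
1.1 [-0.26, 2.69, 1.31]
1.23 [-0.3, 3.05, 1.26]
1.35 [-0.33, 3.39, 1.16]
1.48 [-0.37, 3.72, 1.01]
1.6 [-0.4, 4.03, 0.83]
```

```bash
python3 -m inch '[[[0,0,0],[0.02,-0.18,0.3],1],[[0,0,0],[0.05,-0.5,0.69],1],[[0,0,0],[0.08,-0.85,1.05],1],[[0,0,0],[0.12,-1.25,1.37],1],[[0,0,0],[0.17,-1.68,1.63],1],[[0,0,0],[0.21,-2.13,1.84],1],[[0,0,0],[0.21,-2.13,1.84],1]]'
python3 -m inch '[[[0,0,0],[0.05,-0.48,0.15],1],[[0,0,0],[0.1,-0.98,0.25],1],[[0,0,0],[0.15,-1.48,0.28],1],[[0,0,0],[0.2,-1.98,0.26],1],[[0,0,0],[0.24,-2.48,0.17],1],[[0,0,0],[0.29,-2.96,0.03],1],[[0,0,0],[0.33,-3.35,-0.13],1],[[0,0,0],[0.33,-3.35,-0.13],1],[[0,0,0],[0.33,-3.35,-0.13],1]]'
```

```text
time: 5.08
tool_pos: [0.591, -0.226, 0.2556]
ee_rot: [0.001, -0.05, 0.999, 0.001]
force: [-2.8, 4.1, 14.7]
gripper_width: 0.0091
grip_force: 25.0
time: 6.2
tool_pos: [0.6041, -0.3623, 0.247]
ee_rot: [0.0, -0.05, 0.999, -0.001]
force: [3.0, -3.1, 1.4]
gripper_width: 0.0092
grip_force: 25.0
```

Active leaf is up. Releasing, then moving over the knob turned by -90°.

```bash
python3 -m inch '[[[0,0,0],[0,0,0],0.65],[[0,0,0],[0,0,0],0.65],[[0,0,0],[0,0,1],0.65],[[0,0,0],[0,0,2.2],0.65],[[0,0,-1.7],[0,1.4,2.5],0.65],[[0,0,-3.4],[0,2.8,2.5],0.65],[[0,0,-5.1],[-0.2,4.2,2.5],0.65],[[0,0,-6.8],[-0.2,5.57,2.5],0.65],[[0,0,-8.5],[-0.2,5.57,2.5],0.65],[[0,0,-10.2],[-0.2,5.57,2.5],0.65]]'
python3 -m inch '[[[0,0,-1.7],[0,0,-0.5],0.65],[[0,0,-3.4],[0,0,-1.4],0.65],[[0,0,-4.8],[0,0,-1.4],0.65],[[0,0,-4.8],[0,0,-1.4],0.65]]'
python3 w.py w3 .118,.1245 .15,.17 .2,.3; python3 -c "
from rig import r;s=r.get_state();print(s['ee_rot'],s['joint_positions'])"
```

```text
time: 7.45
tool_pos: [0.5949, -0.1364, 0.3468]
ee_rot: [-0.001, 0.467, 0.884, -0.0]
force: [-0.7, -0.2, 0.3]
gripper_width: 0.0331
grip_force: 0.0
time: 7.95
tool_pos: [0.595, -0.1375, 0.2904]
ee_rot: [-0.001, 0.67, 0.742, -0.001]
force: [-0.2, -0.5, 0.5]
gripper_width: 0.0328
grip_force: 0.0
7.95 [ 0.59501865 -0.1375149   0.29036235] [-0.22574061 -0.49241731  0.4733437 ]
0.118 0.1245 [  145    61   193   115 20287] [[548.4, -66.9], [180.9, 107.9], 5.8] [ 0.5521 -0.0613  0.1215] 0.1243
0.118 0.1245 [335 182  15  25 337] [[656.2, -130.1], [14.2, 25.5], 6.3] [ 0.6563 -0.1303  0.12  ] 0.1218
0.118 0.1245 [276 187  12  16 180] [[594.1, -136.7], [11.4, 16.0], 5.6] [ 0.594  -0.1362  0.1205] 0.1226
0.15 0.17 [ 136  161   94   13 1017] [[503.2, -112.4], [79.6, 9.4], 5.7] [ 0.5044 -0.1119  0.1675] 0.17
0.15 0.17 [232 352  98   4 328] [[608.8, -290.0], [98.6, 2.7], 5.5] [ 0.6092 -0.2898  0.1675] 0.17
0.2 0.3 [225 236  28  45 440] [[574.5, -135.7], [9.3, 21.1], 40.1] [ 0.5731 -0.1302  0.2898] 0.3
0.2 0.3 [309 236  28  45 442] [[611.6, -131.9], [21.2, 9.2], 61.9] [ 0.6117 -0.1256  0.2899] 0.3
0.2 0.3 [ 224  378  114   15 1551] [[609.0, -291.8], [99.9, 4.0], 5.5] [ 0.6086 -0.2917  0.2079] 0.2168
[-3.49757462e-04  6.69746380e-01  7.42589790e-01 -2.61202744e-04] [-0.1579527   0.55647835  0.56418272  1.54730809 -0.31718045  1.13123412
  0.57720373]
```

View pics/w3.png

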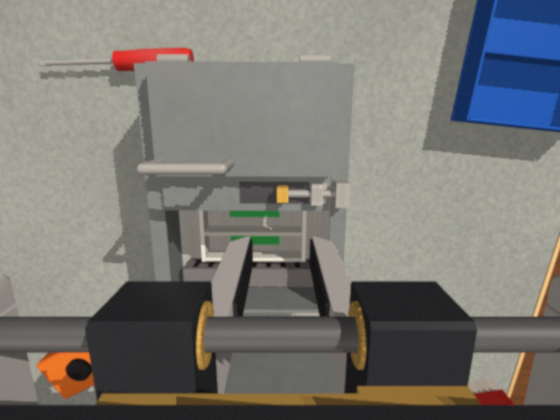

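Brass knob at (282,194), keeper at (342,194). Knob world position is about (595,-138) mm, with the fingers just about over it.

```bash
python3 -m inch '[[[0,0,0],[0.02,-0.02,-1.5],0.65],[[0,0,0],[0.02,-0.02,-3],0.65],[[0,0,0],[0.02,-0.02,-4],0.65],[[0,0,0],[0.02,-0.02,-4.15],0.65],[[0,0,0],[0.02,-0.02,-4.15],0.65],[[0,0,0],[0.02,-0.02,-4.15],1],[[0,0,0],[0.02,-0.02,-4.15],1],[[0,0,0],[0.02,-0.02,-4.15],1],[[0,0,0],[0.02,-0.02,-4.15],1]]' 20; python3 -m inch '[[[0,0,0],[-0.17,-0.02,0],1],[[0,0,0],[-0.34,-0.03,0],1],[[0,0,0],[-0.52,-0.05,0],1],[[0,0,0],[-0.52,-0.05,0],1],[[0,0,0],[-0.52,-0.05,0],1],[[0,0,0],[-0.52,-0.05,0],1]]'
```

```text
time: 9.12
tool_pos: [0.5975, -0.1383, 0.1283]
ee_rot: [0.0, 0.67, 0.743, 0.002]
force: [-4.2, 2.7, 17.9]
gripper_width: 0.0117
grip_force: 32.0
time: 9.88
tool_pos: [0.5792, -0.1402, 0.1284]
ee_rot: [0.002, 0.67, 0.743, 0.003]
force: [0.6, 2.8, 14.7]
gripper_width: 0.0118
grip_force: 31.5
```

```bash
python3 -m inch '[[[0,0,0],[-0.05,0,0.1],1],[[0,0,0],[-0.09,-0.01,0.1],1],[[0,0,0],[-0.09,-0.01,0.1],1],[[0,0,0],[-0.09,-0.01,0.1],0.65],[[0,0,0],[-0.09,-0.01,0.1],0.65],[[0,0,0],[-0.09,-0.01,1.5],0.65],[[0,0,0],[-0.09,-0.01,3],0.65],[[0,0,0],[-0.09,-0.01,4],0.65],[[0,0,0],[-0.09,-0.01,4],0.65]]'
python3 w.py w4 .118,.1245 .15,.17 .2,.22
```

```text
time: 11.0
tool_pos: [0.5725, -0.1431, 0.2876]
ee_rot: [0.002, 0.671, 0.741, 0.0]
force: [-0.6, -0.5, -0.6]
gripper_width: 0.0328
grip_force: 0.0
11.0 [ 0.57247973 -0.1431002   0.2876287 ] [-0.63543011 -0.4882758  -0.5886083 ]
0.118 0.1245 [  167    56   195   117 20850] [[548.5, -66.9], [180.5, 108.2], 5.6] [ 0.5523 -0.0612  0.1215] 0.1244
0.118 0.1245 [356 179  16  25 346] [[656.1, -130.4], [14.2, 25.7], 6.0] [ 0.6559 -0.1302  0.1199] 0.122
0.118 0.1245 [279 184  11  16 171] [[574.7, -138.8], [10.3, 16.2], 5.6] [ 0.5744 -0.1386  0.1205] 0.1226
0.15 0.17 [ 160  158   93   13 1094] [[503.1, -112.4], [79.4, 9.6], 5.6] [ 0.5039 -0.1119  0.1674] 0.17
0.15 0.17 [232 352  98   3 174] [[586.0, -292.2], [96.9, 2.6], 5.7] [ 0.5831 -0.2926  0.1687] 0.17
0.2 0.22 [ 224  377  114   16 1680] [[586.3, -294.0], [98.7, 4.3], 5.9] [ 0.5866 -0.2942  0.2088] 0.2178
```

Bolt withdrawn 19.5 mm. Now the passive handle.

```bash
python3 -m inch '[[[0,0,1.7],[-0.4,0.2,0],0.65],[[0,0,3.4],[-0.8,0.4,0],0.65],[[0,0,5.1],[-1.2,0.6,0],0.65],[[0,0,6.8],[-1.7,0.72,0],0.65],[[0,0,8.5],[-1.7,0.72,0],0.65],[[0,0,10.2],[-1.7,0.72,0],0.65],[[0,0,11.9],[-1.7,0.72,0],0.65],[[0,0,13.6],[-1.7,0.72,0],0.65],[[0,0,15],[-1.7,0.72,-0.8],0.65],[[0,0,15],[-1.7,0.72,-0.8],0.65]]'
python3 w.py w5 .118,.1245 .15,.17; python3 -c "
from rig import r;s=r.get_state();print(s['ee_rot'],s['tool_pos'])"
```

```text
time: 12.3
tool_pos: [0.5009, -0.1123, 0.2497]
ee_rot: [-0.004, -0.049, 0.999, 0.001]
force: [0.2, -0.1, 0.7]
gripper_width: 0.0332
grip_force: 0.0
12.3 [ 0.50085685 -0.11226026  0.24966889] [ 0.21099904 -0.07429345  0.68718601]
0.118 0.1245 [ 68 165  28 151 718] [[554.5, -293.3], [147.7, 3.6], 6.1] [ 0.5483 -0.2938  0.1212] 0.1245
0.118 0.1245 [  264   165   122   151 12653] [[533.0, -69.0], [149.6, 108.3], 5.6] [ 0.5122 -0.075   0.1216] 0.1245
0.15 0.17 [   0  170   72  146 2897] [[543.8, -296.0], [132.6, 25.8], 16.3] [ 0.5356 -0.2971  0.1604] 0.17
0.15 0.17 [ 272  170   13  100 1234] [[502.3, -113.5], [79.3, 9.7], 5.7] [ 0.4988 -0.1137  0.1676] 0.17
0.15 0.17 [ 60 352  20  27 331] [[647.9, -286.1], [27.2, 2.9], 4.9] [ 0.6501 -0.2858  0.1624] 0.17
[-2.76310286e-03 -4.83694512e-02  9.98825585e-01  4.61652178e-04] [ 0.50217972 -0.11255608  0.25114548]
```

```bash
python3 -m inch '[[[0,0,0],[0,-0.03,-1.2],0.65],[[0,0,0],[0,-0.03,-2.25],0.65],[[0,0,0],[0,-0.03,-2.25],0.65],[[0,0,0],[0,-0.03,-2.25],1],[[0,0,0],[0,-0.03,-2.25],1],[[0,0,0],[0,-0.03,-2.25],1],[[0,0,0],[0,-0.03,-2.25],1]]' 25 && python3 -m inch '[[[0,0,0],[-0.02,0.17,0.23],1],[[0,0,0],[-0.04,0.4,0.5],1],[[0,0,0],[-0.07,0.68,0.74],1],[[0,0,0],[-0.07,0.68,0.74],1]]'
```

```text
time: 13.22
tool_pos: [0.5052, -0.1135, 0.1644]
ee_rot: [0.001, -0.05, 0.999, -0.0]
force: [-0.3, 1.4, 7.0]
gripper_width: 0.009
grip_force: 25.0
time: 13.72
tool_pos: [0.5025, -0.0876, 0.1944]
ee_rot: [0.002, -0.05, 0.999, -0.001]
force: [1.2, -3.9, 6.6]
gripper_width: 0.0094
grip_force: 25.0
```

```bash
python3 -m inch '[[[0,0,0],[-0.03,0.29,0.2],1],[[0,0,0],[-0.06,0.61,0.36],1],[[0,0,0],[-0.09,0.95,0.48],1],[[0,0,0],[-0.12,1.3,0.55],1],[[0,0,0],[-0.16,1.66,0.59],1],[[0,0,0],[-0.19,2.01,0.57],1],[[0,0,0],[-0.23,2.37,0.52],1],[[0,0,0],[-0.26,2.71,0.42],1],[[0,0,0],[-0.3,3.04,0.27],1],[[0,0,0],[-0.33,3.35,0.09],1]]'; python3 -m inch '[[[0,0,0],[0,0,0],1],[[0,0,0],[0,0,0],1],[[0,0,0],[0,0,0],0.65],[[0,0,0],[0,0,0],0.65],[[0,0,0],[0,0,1.5],0.65],[[0,0,0],[0,0,3],0.65],[[0,0,0],[0,1,4],0.65],[[0,0,0],[0,2,5],0.65],[[0,0,0],[0,2,5],0.65]]'
```

```text
time: 14.98
tool_pos: [0.4894, 0.0467, 0.1973]
ee_rot: [0.002, -0.05, 0.999, -0.001]
force: [3.1, -5.5, 4.6]
gripper_width: 0.009
grip_force: 25.0
time: 16.1
tool_pos: [0.4884, 0.1313, 0.3986]
ee_rot: [0.002, -0.053, 0.999, 0.002]
force: [-0.9, -0.4, -0.4]
gripper_width: 0.033
grip_force: 0.0
```

Both leaves are up. I'll open the passive leaf a little further, towards its stop, for gripper clearance.

```bash
python3 -m inch '[[[0,0,0],[0,-2,0],0.65],[[0,0,0],[0,-2,0],0.65],[[0,0,0],[0,-2,-2],0.65],[[0,0,0],[0,-2,-3.5],0.65],[[0,0,0],[0,-2,-5],0.65],[[0,0,0],[0,-2,-5],1],[[0,0,0],[0,-2,-5],1],[[0,0,0],[-0.01,-1.84,-5.12],1],[[0,0,0],[-0.03,-1.7,-5.24],1],[[0,0,0],[-0.03,-1.7,-5.24],1]]'; python3 -m inch '[[[0,0,0],[0,0,0],0.65],[[0,0,0],[0,0,0],0.65],[[0,0,0],[0,0,1.5],0.65],[[0,0,0],[0,0,3],0.65],[[0,0,0],[0,0,5],0.5],[[0,0,-1.7],[0.5,-1,5],0],[[0,0,-3.4],[0.5,-2,5],0],[[0,0,-5.1],[0.5,-3,5],0],[[0,0,-6.8],[0.5,-4,5],0]]'
python3 -m inch '[[[0,0,-1.7],[0,0,0],0],[[0,0,-3.4],[0,0,0],0],[[0,0,-5.1],[0,0,0],0],[[0,0,-6.8],[0,0,0],0],[[0,0,-8.2],[0,0,0],0],[[0,0,-8.2],[0,0,0],0]]'
python3 - <<'E'
from meas import *
im,d,i=shot('top','top1');P=cloud(d,i);np.savez('top1',im=im,P=P)
for o in modules(im,P): 
    if o[4]<60: print(*o)
s=r.get_state();print(s['joint_positions'],s['tool_pos'],s['ee_rot'])
im,d,i=shot('wrist','w6');P=cloud(d,i);np.savez('w6',im=im,P=P)
a=cv2.imread('pics/top1.png')[130:310,180:440];a=cv2.resize(a,(560,388),interpolation=2)
b=cv2.imread('pics/w6.png')
cv2.imwrite('pics/m1.png',cv2.resize(np.vstack([a,b]),None,fx=.74,fy=.74))
E
```

```text
time: 17.35
tool_pos: [0.4885, 0.0598, 0.1874]
ee_rot: [0.002, -0.05, 0.999, -0.0]
force: [2.7, -2.9, -0.0]
gripper_width: 0.0088
grip_force: 25.0
time: 18.48
tool_pos: [0.5065, -0.1007, 0.3864]
ee_rot: [-0.0, 0.304, 0.953, 0.001]
force: [0.8, -0.1, 0.9]
gripper_width: 0.0796
grip_force: 0.0
time: 19.23
tool_pos: [0.5067, -0.0996, 0.3862]
ee_rot: [-0.001, 0.67, 0.742, 0.0]
force: [0.2, 0.0, 0.1]
gripper_width: 0.0941
grip_force: 0.0
[160.  95.] [878.9, 416.8, 119.8, 69.0] 58.9 84.0 18.0 [0.8697 0.4214]
[310. 198.] [548.6, -32.7, 186.5, 25.3] 5.7 61.0 22.0 [0 0]
[228. 191.] [574.4, 213.2, 119.7, 52.9] -5.6 156.0 30.0 [0.5739 0.2126]
[327. 197.] [551.2, -87.0, 140.8, 72.0] 8.2 110.0 33.0 [0 0]
[542. 231.] [431.9, -724.8, 229.2, 32.0] 5.8 56.0 19.0 [ 0.4271 -0.7254]
[128. 212.] [522.5, 517.4, 107.4, 70.3] 64.4 50.0 29.0 [0 0]
[ 67. 257.] [442.2, 714.7, 354.7, 176.1] 29.2 69.0 42.0 [0.3954 0.6842]
[168. 243.] [425.1, 397.8, 120.4, 38.5] -13.9 154.0 31.0 [0.4247 0.3967]
[229. 249.] [401.8, 214.6, 119.2, 29.0] 16.0 158.0 30.0 [0.402 0.214]
[-0.29151163  0.3191266   0.60336585  1.63543673 -0.18946481  1.2470003
  0.45252351] [ 0.50672468 -0.09971573  0.38627323] [-5.62057025e-04  6.69573303e-01  7.42745768e-01  2.79769189e-05]
```

View pics/m1.png

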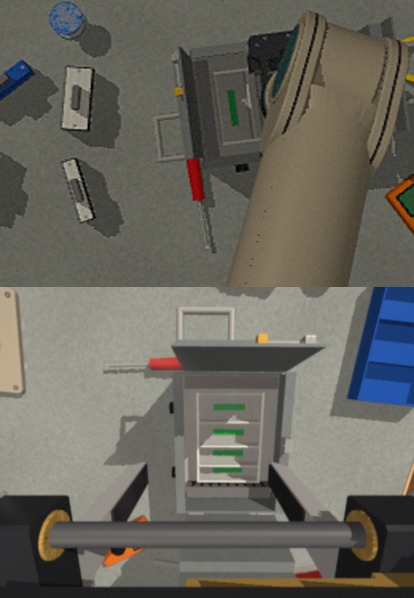

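The picture shows the cabinet open with the four bays visible in the wrist view (green labels at (228,407), (228,432), (228,450), (228,470) in the composite), and the modules unmoved. Measuring the bays from the wrist view.

```bash
cat > bay.py <<'E'
from h import *
from scipy.ndimage import gaussian_filter1d
def bays(P,O=(.5565,-.1530),yaw=.0985):
    c,s=np.cos(yaw),np.sin(yaw); q=(P[...,:2]-O)@np.array([[c,-s],[s,c]]); z=P[...,2]
    m=(z>.033)&(z<.0405)
    X,Y=q[...,0][m]*1000,q[...,1][m]*1000
    h=np.histogram(X[abs(Y)<90],np.arange(-90,91,1))[0]; xs=np.arange(-89.5,90)
    print('rail hist',[(int(a),int(b)) for a,b in zip(xs,h) if b>.35*h.max()])
    k=abs(X)<50; h=np.histogram(Y[k],np.arange(-110,111,1))[0]; ys=np.arange(-109.5,110)
    for w in(37,-16,-61):
        t=abs(ys-w)<9; print('wall',w,'seen',round((h[t]*ys[t]).sum()/h[t].sum(),1), h[t].tolist())
    # yaw: fit along walls
    for w in(37,-16,-61):
        t=(abs(Y-w)<6)&k
        if t.sum()>20: print('slope',np.round(np.polyfit(X[t],Y[t],1),4),t.sum())
E
python3 - <<'E'
from bay import *
bays(np.load('w6.npz')['P'])
E
```

```text
rail hist [(-69, 58), (-68, 51), (-67, 106), (-65, 75), (66, 81), (67, 64), (68, 68), (69, 62), (70, 69)]
wall 37 seen 40.1 [0, 0, 0, 0, 0, 0, 0, 0, 0, 60, 5, 62, 37, 28, 57, 0, 0, 0]
wall -16 seen -12.7 [0, 0, 0, 0, 0, 0, 0, 0, 0, 10, 47, 15, 51, 54, 24, 0, 0, 0]
wall -61 seen -57.3 [0, 0, 0, 0, 0, 0, 0, 0, 0, 0, 27, 35, 42, 40, 39, 3, 0, 0]
slope [3.20000e-03 4.00509e+01] 249
slope [ 1.00000e-04 -1.26952e+01] 201
slope [ 6.60000e-03 -5.73263e+01] 183
```

```bash
python3 -m inch '[[[0,0,-1],[0.3,1.5,0],0],[[0,0,-1.9],[0.6,3,0],0],[[0,0,-1.9],[1,4.5,0],0],[[0,0,-1.9],[1.4,6,0],0],[[0,0,-1.9],[1.68,7.8,0],0],[[0,0,-1.9],[1.68,7.8,-1.2],0],[[0,0,-1.9],[1.68,7.8,-2.4],0],[[0,0,-1.9],[1.68,7.8,-3.4],0.2],[[0,0,-1.9],[1.68,7.8,-3.4],0.2],[[0,0,-1.9],[1.68,7.8,-3.4],0.2]]'
cat > wm.py <<'E'
from meas import *
import sys
for _ in range(1):
    s=r.get_state(); im,d,i=shot('wrist',sys.argv[1]);P=cloud(d,i);np.savez(sys.argv[1],im=im,P=P)
w,x,y,z=s['ee_rot']; R=cv2.Rodrigues(2*np.arctan2(np.linalg.norm([x,y,z]),w)*np.array([x,y,z])/np.linalg.norm([x,y,z]))[0]
print('tcp',np.round(s['tool_pos']*1000 if hasattr(s['tool_pos'],'shape') else np.array(s['tool_pos'])*1000,1),'yaw y-axis',np.degrees(np.arctan2(R[1,1],R[0,1])),'t',s['time'])
for o in modules(im,P):
    if o[4]<60 and 110<o[1][2]<130: print(*o)
E
python3 wm.py w7
```

```text
time: 20.58
tool_pos: [0.5752, 0.2116, 0.2521]
ee_rot: [0.0, 0.741, 0.671, 0.001]
force: [-0.7, 0.3, 0.3]
gripper_width: 0.0753
grip_force: 0.0
tcp [575.2 211.6 252.1] yaw y-axis -5.639984528867466 t 20.575
[118.  23.] [423.4, 400.0, 121.4, 36.4] -13.7 204.0 26.0 [0.4247 0.3991]
[279. 183.] [573.0, 216.1, 120.2, 51.3] -5.6 214.0 26.0 [0.5728 0.2163]
[133. 197.] [400.2, 217.1, 120.8, 27.9] 16.3 212.0 26.0 [0.4017 0.2177]
```

View pics/w7.png

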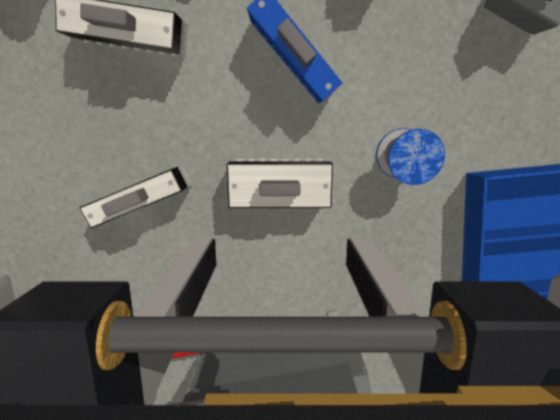

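Module a at (279,183), centred, with its rib along the closing axis; solder reel at (415,155) clears the fingers. Grasping.

```bash
python3 -m inch '[[[0,0,0],[-0.05,0.11,-1.5],0.2],[[0,0,0],[-0.05,0.11,-3],0.2],[[0,0,0],[-0.05,0.11,-4.2],0.2],[[0,0,0],[-0.05,0.11,-4.75],0.2],[[0,0,0],[-0.05,0.11,-4.75],0.2],[[0,0,0],[-0.05,0.11,-4.75],1],[[0,0,0],[-0.05,0.11,-4.75],1],[[0,0,0],[-0.05,0.11,-4.75],1],[[0,0,0],[-0.05,0.11,-4.75],1]]' 40; python3 -m inch '[[[0,0,0],[0,0,0],1],[[0,0,0],[0,0,0.5],1],[[0,0,0],[0,0,1],1],[[0,0,0],[0,0,1],1]]'
```

```text
time: 21.75
tool_pos: [0.5734, 0.2161, 0.0612]
ee_rot: [0.001, 0.741, 0.671, 0.001]
force: [2.1, -0.5, 2.0]
gripper_width: 0.0438
grip_force: 40.0
time: 22.25
tool_pos: [0.5724, 0.2162, 0.102]
ee_rot: [0.0, 0.741, 0.671, 0.001]
force: [0.3, 0.4, -5.2]
gripper_width: 0.0438
grip_force: 40.0
```

```bash
python3 -m inch '[[[0,0,0],[0,0,1.5],1],[[0,0,0],[0,0,3],1],[[0,0,0],[0,0,4.5],1],[[0,0,0],[0,0,6.4],1],[[0,0,0],[-0.1,-1,6.5],1],[[0,0,0.5],[-0.2,-2.2,6.5],1],[[0,0,1],[-0.3,-3.4,6.5],1],[[0,0,1.5],[-0.4,-4.6,6.5],1],[[0,0,1.9],[-0.5,-5.8,6.5],1],[[0,0,1.9],[-0.59,-6.8,6.5],1]]'; python3 -m inch '[[[0,0,0],[0,-0.67,0],1],[[0,0,0],[0,-0.67,-1],1],[[0,0,0],[0,-0.67,-2],1],[[0,0,0],[0,-0.67,-2.8],1],[[0,0,0],[0,-0.67,-2.8],1],[[0,0,0],[0,-0.67,-2.8],1]]'; python3 wm.py w8; python3 -c "
from bay import *
bays(np.load('w8.npz')['P'])"
```

```text
time: 23.5
tool_pos: [0.5469, -0.0579, 0.3596]
ee_rot: [-0.001, 0.671, 0.741, -0.001]
force: [0.4, 0.4, -3.9]
gripper_width: 0.0439
grip_force: 40.0
time: 24.25
tool_pos: [0.5489, -0.0831, 0.2493]
ee_rot: [0.0, 0.671, 0.741, 0.0]
force: [-0.2, 0.6, -4.0]
gripper_width: 0.0438
grip_force: 40.0
tcp [548.9 -83.1 249.3] yaw y-axis 5.717671108230258 t 24.25
rail hist [(-69, 18), (-68, 21), (-67, 20), (-66, 18), (-65, 20), (66, 23), (67, 18), (68, 21), (69, 18), (70, 18)]
wall 37 seen nan [0, 0, 0, 0, 0, 0, 0, 0, 0, 0, 0, 0, 0, 0, 0, 0, 0, 0]
wall -16 seen nan [0, 0, 0, 0, 0, 0, 0, 0, 0, 0, 0, 0, 0, 0, 0, 0, 0, 0]
wall -61 seen nan [0, 0, 0, 0, 0, 0, 0, 0, 0, 0, 0, 0, 0, 0, 0, 0, 0, 0]bay.py:11: RuntimeWarning: invalid value encountered in scalar divide
  t=abs(ys-w)<9; print('wall',w,'seen',round((h[t]*ys[t]).sum()/h[t].sum(),1), h[t].tolist())
```

View pics/w8.png

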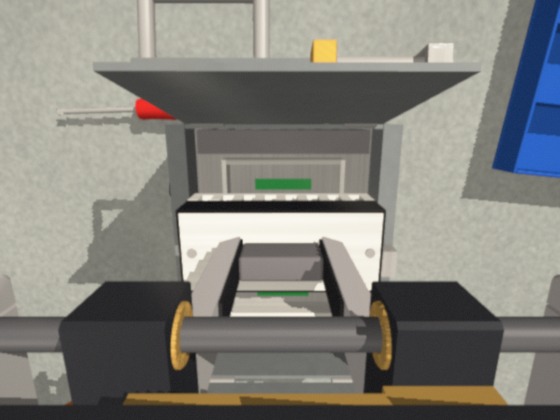

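Module a is held level above bay 0, with its top panel spanning (180–382, 200–245). Measuring the bay's end wall and the module's edge.

```bash
python3 - <<'E'
from h import *
O=np.array((.5565,-.150));yaw=.1
c,s=np.cos(yaw),np.sin(yaw)
for f in('w6','w8'):
    P=np.load(f+'.npz')['P']; q=(P[...,:2]-O)@np.array([[c,-s],[s,c]])*1000; z=P[...,2]*1000
    print(f)
    for lo,hi in((33,40.5),(41,47),(5,12)):
        m=(z>lo)&(z<hi)&(abs(q[...,0])<50)&(q[...,1]>35)&(q[...,1]<135)
        h=np.histogram(q[...,1][m],np.arange(35,136))[0]; print(lo,[(35+k,int(v)) for k,v in enumerate(h) if v>8])
    for lo,hi in((33,40.5),):
        m=(z>lo)&(z<hi)&(abs(abs(q[...,0])-68)<8)&(abs(q[...,1])<95)
        h=np.histogram(q[...,0][m],np.arange(-76,77))[0]; print('x',[(-76+k,int(v)) for k,v in enumerate(h) if v>8])
m=(z>225)&(z<245)&(abs(q[...,0])<70); print('module top',q[m].min(0),q[m].max(0),np.percentile(z[m],[5,50,95]))
E
```

```text
w6
33 [(36, 62), (37, 36), (38, 27), (39, 57), (95, 15), (96, 63), (98, 65), (99, 65)]
41 [(108, 38), (109, 28), (110, 66), (111, 48), (112, 17), (113, 67), (114, 62), (116, 67), (117, 66), (119, 66), (120, 66), (121, 19), (122, 48), (123, 67), (124, 38), (125, 28), (126, 66), (127, 61), (129, 66), (130, 67), (132, 60), (133, 62)]
5 [(39, 60), (41, 53), (42, 37), (43, 23), (44, 60), (46, 51), (47, 39), (48, 21), (49, 58), (51, 53), (52, 42), (53, 18), (54, 58), (56, 55), (57, 50), (58, 9), (59, 61), (60, 11), (61, 50), (62, 55), (64, 61), (65, 20), (66, 41), (67, 59), (69, 59), (70, 39), (71, 21), (72, 61), (74, 53), (75, 61), (77, 61), (78, 26), (79, 33), (80, 60), (82, 57), (83, 57), (85, 61), (86, 23), (87, 38), (88, 62), (90, 58), (91, 54), (93, 50), (101, 62), (102, 42), (103, 20), (104, 62), (105, 21), (106, 41)]
x [(-70, 83), (-69, 61), (-68, 83), (-67, 69), (-66, 46), (-65, 10), (-62, 10), (65, 57), (66, 79), (67, 59), (68, 69), (69, 82), (70, 46)]
w8
33 [(95, 86), (96, 84), (97, 43), (98, 70), (99, 98), (100, 55)]
41 [(107, 53), (108, 90), (109, 90), (110, 90), (111, 83), (1
[... 204 characters left out ...]
), (131, 92), (132, 92), (133, 92)]
5 [(55, 39), (56, 48), (57, 72), (58, 80), (59, 70), (60, 25), (61, 64), (62, 79), (63, 77), (64, 52), (65, 35), (66, 75), (67, 80), (68, 79), (69, 41), (70, 46), (71, 74), (72, 81), (73, 79), (74, 61), (75, 22), (76, 78), (77, 80), (78, 79), (79, 62), (80, 26), (81, 74), (82, 81), (83, 81), (84, 77), (85, 16), (86, 68), (87, 81), (88, 82), (89, 79), (90, 36), (91, 49), (100, 82), (101, 61), (102, 23), (103, 79), (104, 32), (133, 84)]
x [(-70, 25), (-69, 27), (-68, 21), (-67, 27), (-66, 31), (65, 23), (66, 19), (67, 23), (68, 26), (69, 27), (70, 22)]
module top [-69.99923438  40.53755153] [ 69.9949051  180.49578228] [228.38658008 233.35871773 242.0592703 ]
```

```bash
python3 -m inch '[[[0,0,0],[0.02,0.01,-1],1],[[0,0,0],[0.02,0.01,-2],1],[[0,0,0],[0.02,0.01,-3],1],[[0,0,0],[0.02,0.01,-3.5],1],[[0,0,0],[0.02,0.01,-3.5],1],[[0,0,0],[0.02,0.01,-3.7],1],[[0,0,0],[0.02,0.01,-3.85],1],[[0,0,0],[0.02,0.01,-3.85],1]]'
```

```text
time: 25.3
tool_pos: [0.5494, -0.0824, 0.0946]
ee_rot: [-0.0, 0.671, 0.742, 0.0]
force: [-0.6, -0.4, -4.9]
gripper_width: 0.044
grip_force: 40.0
```

```bash
python3 -m inch '[[[0,0,0],[0,0,-0.2],1],[[0,0,0],[0,0,-0.4],1],[[0,0,0],[0,0,-0.58],1],[[0,0,0],[0,0,-0.64],1],[[0,0,0],[0,0,-0.64],1]]'
```

```text
time: 25.92
tool_pos: [0.5488, -0.0824, 0.0693]
ee_rot: [-0.001, 0.671, 0.741, -0.0]
force: [-3.5, 0.5, 1.5]
gripper_width: 0.0438
grip_force: 40.0
```

Module a is down on the floor. Releasing and going to d.

```bash
python3 -m inch '[[[0,0,0],[0,0,0],0.35],[[0,0,0],[0,0,0],0.35],[[0,0,0],[0,0,0],0.35],[[0,0,0],[0,0,1],0.35],[[0,0,0],[0,0,2.5],0.35],[[0,0,0],[0,0,4],0.35],[[0,0,0],[0,0,5.5],0.35],[[0,0,0],[0,0,6.8],0.35],[[0,0,0],[-0.4,0.8,7.2],0.35],[[0,0,0.9],[-1,2,7.2],0.35]]'; python3 -m inch '[[[0,0,0.87],[-0.6,1.2,0],0.2],[[0,0,0.87],[-1.2,2.6,0],0.2],[[0,0,0.87],[-1.8,4,0],0.2],[[0,0,0.87],[-2.7,5.4,-1],0.2],[[0,0,0.87],[-2.7,5.45,-2],0.2],[[0,0,0.87],[-2.7,5.45,-2.8],0.2],[[0,0,0.87],[-2.7,5.45,-2.8],0.2],[[0,0,0.87],[-2.7,5.45,-2.8],0.2]]'; python3 wm.py w9; python3 - <<'E'
from meas import *
im,d,i=shot('top','top2');P=cloud(d,i);np.savez('top2',im=im,P=P)
for o in modules(im,P): 
    if o[4]<60: print(*o)
E
```

```text
time: 27.18
tool_pos: [0.5102, -0.0031, 0.3586]
ee_rot: [0.002, 0.636, 0.772, 0.001]
force: [1.0, 0.8, 0.7]
gripper_width: 0.0617
grip_force: 0.0
time: 28.18
tool_pos: [0.4024, 0.2155, 0.2461]
ee_rot: [0.0, 0.6, 0.8, 0.001]
force: [-0.1, 0.1, 0.4]
gripper_width: 0.0756
grip_force: 0.0
tcp [402.4 215.5 246.1] yaw y-axis 16.289037536834062 t 28.175
[357.  29.] [423.5, 399.9, 119.9, 36.9] -13.8 213.0 25.0 [0.4234 0.3985]
[279. 186.] [399.6, 217.5, 120.0, 27.5] 16.3 208.0 26.0 [0.3996 0.2176]
[160.  95.] [878.3, 417.2, 119.5, 69.3] 59.7 87.0 17.0 [0.8702 0.4221]
[390. 188.] [573.7, -274.0, 188.9, 31.1] 5.8 85.0 24.0 [ 0.5718 -0.2882]
[310. 198.] [548.4, -32.7, 186.2, 25.2] 5.6 64.0 22.0 [0 0]
[338. 195.] [558.4, -152.2, 200.3, 140.2] -84.2 137.6 31.0 [ 0.5491 -0.0842]
[542. 231.] [430.2, -724.9, 227.8, 19.3] 9.4 58.0 18.0 [ 0.4296 -0.7249]
[128. 212.] [525.3, 515.9, 106.5, 70.1] 74.9 52.0 30.0 [0 0]
[ 67. 257.] [442.3, 714.7, 356.3, 176.3] 29.3 73.0 41.0 [0.3924 0.6869]
[170. 230.] [458.2, 389.1, 52.1, 37.3] -13.2 161.0 31.0 [0.4427 0.3934]
[229. 249.] [401.9, 214.5, 119.1, 28.0] 16.4 165.0 30.0 [0.4018 0.2142]
[302. 367.] [44.1, 1.8, 123.5, 44.8] -86.0 75.0 53.0 [0.0543 0.005 ]
```

```bash
python3 -m inch '[[[0,0,0],[-0.07,0.05,-1.5],0.2],[[0,0,0],[-0.07,0.05,-3],0.2],[[0,0,0],[-0.07,0.05,-4.1],0.2],[[0,0,0],[-0.07,0.05,-4.63],0.2],[[0,0,0],[-0.07,0.05,-4.63],0.2],[[0,0,0],[-0.07,0.05,-4.63],1],[[0,0,0],[-0.07,0.05,-4.63],1],[[0,0,0],[-0.07,0.05,-4.63],1],[[0,0,0],[-0.07,0.05,-4.63],1]]' 40; python3 -m inch '[[[0,0,0],[0,0,0],1],[[0,0,0],[0,0,1.5],1],[[0,0,0],[0,0,3],1],[[0,0,0],[0,0,4.5],1],[[0,0,0],[0,0,6],1],[[0,0,0],[0,0,7.6],1],[[0,0,0],[0,0,7.6],1]]'
```

```text
time: 29.4
tool_pos: [0.3994, 0.2179, 0.06]
ee_rot: [0.0, 0.599, 0.8, 0.001]
force: [0.8, 1.0, 2.5]
gripper_width: 0.0435
grip_force: 40.0
time: 30.28
tool_pos: [0.4001, 0.2182, 0.3671]
ee_rot: [0.001, 0.599, 0.801, 0.004]
force: [0.5, 0.5, -4.4]
gripper_width: 0.044
grip_force: 40.0
```

```bash
python3 -m inch '[[[0,0,-0.4],[0.4,-1.1,0],1],[[0,0,-0.8],[0.8,-2.3,0],1],[[0,0,-1.2],[1.3,-3.6,0],1],[[0,0,-1.76],[1.8,-5,0],1],[[0,0,-1.76],[2.3,-6.4,0],1],[[0,0,-1.76],[2.8,-7.8,0],1],[[0,0,-1.76],[3.3,-9.1,0],1],[[0,0,-1.76],[3.8,-10.3,0],1],[[0,0,-1.76],[4.11,-11.18,0],1],[[0,0,-1.76],[4.11,-11.18,0],1]]'; python3 -m inch '[[[0,0,0],[0,0,-0.5],1],[[0,0,0],[0,0,-1.5],1],[[0,0,0],[0,0,-2.5],1],[[0,0,0],[0,0,-2.9],1],[[0,0,0],[0,0,-2.9],1]]'; python3 wm.py w10;  python3 - <<'E'
from h import *
O=np.array((.5565,-.150));yaw=.1
c,s=np.cos(yaw),np.sin(yaw)
P=np.load('w10.npz')['P']; q=(P[...,:2]-O)@np.array([[c,-s],[s,c]])*1000; z=P[...,2]*1000
m=(z>33)&(z<40.5)&(abs(q[...,0])<50)&(abs(q[...,1])<110)
h=np.histogram(q[...,1][m],np.arange(-110,111))[0]; print([(-110+k,int(v)) for k,v in enumerate(h) if v>8])
m=(z>33)&(z<40.5)&(abs(abs(q[...,0])-68)<8)&(abs(q[...,1])<95)
h=np.histogram(q[...,0][m],np.arange(-76,77))[0]; print('x',[(-76+k,int(v)) for k,v in enumerate(h) if v>8])
b=np.array([0,-79.5])/1000@np.array([[c,s],[-s,c]])+O; print('bay3',b)
E
```

```text
time: 31.52
tool_pos: [0.5611, -0.2328, 0.3603]
ee_rot: [-0.002, 0.673, 0.74, -0.002]
force: [0.8, 0.6, -3.4]
gripper_width: 0.0434
grip_force: 40.0
time: 32.15
tool_pos: [0.5621, -0.2285, 0.2464]
ee_rot: [-0.002, 0.67, 0.742, -0.0]
force: [0.9, -0.1, -2.8]
gripper_width: 0.0436
grip_force: 40.0
tcp [ 562.1 -228.5  246.4] yaw y-axis 5.818813191373146 t 32.15
[(-102, 11), (-101, 10), (-100, 83), (-99, 59), (-98, 90), (-97, 93), (-96, 18), (-64, 82), (-63, 21), (-62, 72), (-61, 90), (-60, 96), (-59, 59), (-19, 90), (-18, 90), (-17, 90), (-16, 91), (-15, 90), (33, 10), (34, 92), (35, 94), (36, 91), (37, 94), (38, 93), (41, 67), (42, 9), (98, 87), (99, 48), (100, 26), (106, 16), (107, 226)]
x [(-71, 37), (-70, 173), (-69, 161), (-68, 163), (-67, 166), (-66, 158), (-65, 14), (-64, 13), (-63, 14), (-62, 13), (-61, 15), (60, 16), (61, 11), (62, 14), (63, 13), (64, 16), (65, 125), (66, 160), (67, 156), (68, 172), (69, 165), (70, 127)]
bay3 [ 0.56443676 -0.22910283]
```

View pics/w10.png

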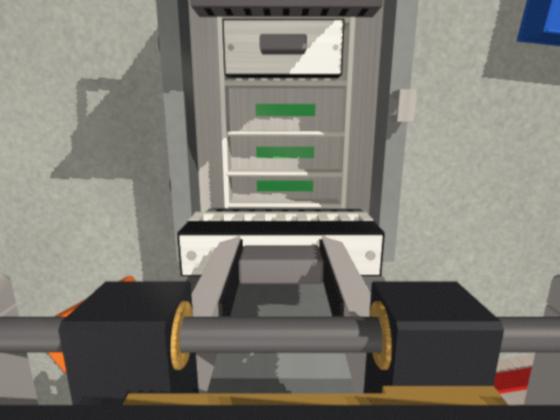

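Module a sits in bay 0 at (283,45) and d is held above bay 3. Walls match my model within 0.4 mm. Lowering.

```bash
python3 -m inch '[[[0,0,0],[0.06,-0.01,-1],1],[[0,0,0],[0.06,-0.01,-2],1],[[0,0,0],[0.06,-0.01,-3],1],[[0,0,0],[0.06,-0.01,-3.4],1],[[0,0,0],[0.06,-0.01,-3.4],1],[[0,0,0],[0.06,-0.01,-3.6],1],[[0,0,0],[0.06,-0.01,-3.8],1],[[0,0,0],[0.06,-0.01,-3.8],1]]'
```

```text
time: 33.2
tool_pos: [0.5655, -0.23, 0.0958]
ee_rot: [0.0, 0.67, 0.742, 0.0]
force: [0.1, -0.6, -3.0]
gripper_width: 0.0434
grip_force: 40.0
```

```bash
python3 -m inch '[[[0,0,0],[0,0.01,-0.1],1],[[0,0,0],[0,0.01,-0.3],1],[[0,0,0],[0,0.01,-0.45],1],[[0,0,0],[0,0.01,-0.6],1],[[0,0,0],[0,0.01,-0.67],1],[[0,0,0],[0,0.01,-0.67],1]]'
```

```text
time: 33.95
tool_pos: [0.5653, -0.2298, 0.0688]
ee_rot: [-0.0, 0.671, 0.742, -0.0]
force: [-0.1, -0.0, -2.3]
gripper_width: 0.0435
grip_force: 40.0
```

```bash
python3 -m inch '[[[0,0,0],[0,0,-0.04],1],[[0,0,0],[0,0,-0.04],0.35],[[0,0,0],[0,0,-0.04],0.35],[[0,0,0],[0,0,0],0.35],[[0,0,0],[0,0,1.5],0.35],[[0,0,0],[0,0,3],0.35],[[0,0,0],[0,0,4.5],0.35],[[0,0,0],[0,0,6],0.35],[[0,0,0],[0,0,7.4],0.35],[[0,0,0],[0,1.3,7.4],0.35]]'; python3 -m inch '[[[0,0,-0.5],[-0.4,1.4,0],0.2],[[0,0,-1],[-0.8,2.8,0],0.2],[[0,0,-1.5],[-1.2,4.2,0],0.2],[[0,0,-2],[-1.6,5.6,0],0.2],[[0,0,-2.5],[-2,7,0],0.2],[[0,0,-3.25],[-2.4,8.4,0],0.2],[[0,0,-3.25],[-2.8,9.8,0],0.2],[[0,0,-3.25],[-3.2,11.3,0],0.2],[[0,0,-3.25],[-3.55,12.8,0],0.2],[[0,0,-3.25],[-3.55,14.3,0],0.2]]'; python3 -m inch '[[[0,0,0],[0,0.14,-1],0.2],[[0,0,0],[0,0.14,-2],0.2],[[0,0,0],[0,0.14,-2.9],0.2],[[0,0,0],[0,0.14,-2.9],0.2],[[0,0,0],[0,0.14,-2.9],0.2]]';python3 wm.py w11
```

```text
time: 35.2
tool_pos: [0.5663, -0.1834, 0.3703]
ee_rot: [0.006, 0.674, 0.739, 0.001]
force: [0.4, 1.2, -0.4]
gripper_width: 0.0614
grip_force: 0.0
time: 36.45
tool_pos: [0.4219, 0.3965, 0.3654]
ee_rot: [-0.001, 0.786, 0.618, 0.0]
force: [0.6, -0.4, 0.6]
gripper_width: 0.0751
grip_force: 0.0
time: 37.08
tool_pos: [0.4242, 0.4003, 0.2504]
ee_rot: [-0.0, 0.787, 0.618, 0.001]
force: [0.1, -0.7, 0.1]
gripper_width: 0.0753
grip_force: 0.0
tcp [424.2 400.3 250.4] yaw y-axis -13.72801427028673 t 37.075
[281. 187.] [423.5, 400.5, 120.0, 36.5] -14.1 212.0 26.0 [0.4239 0.4009]
```

Well aligned on c. Grasping.

```bash
python3 -m inch '[[[0,0,-0.05],[-0.01,0.01,-1.5],0.2],[[0,0,-0.05],[-0.01,0.01,-3],0.2],[[0,0,-0.05],[-0.01,0.01,-4.1],0.2],[[0,0,-0.05],[-0.01,0.01,-4.75],0.2],[[0,0,-0.05],[-0.01,0.01,-4.75],0.2],[[0,0,-0.05],[-0.01,0.01,-4.75],1],[[0,0,-0.05],[-0.01,0.01,-4.75],1],[[0,0,-0.05],[-0.01,0.01,-4.75],1],[[0,0,-0.05],[-0.01,0.01,-4.75],1]]' 40; python3 -m inch '[[[0,0,0],[0,0,0],1],[[0,0,0],[0,0,1.5],1],[[0,0,0],[0,0,3],1],[[0,0,0],[0,0,4.5],1],[[0,0,0],[0,0,6],1],[[0,0,0],[0,0,7.6],1],[[0,0,0],[0,0,7.6],1]]'
```

```text
time: 38.25
tool_pos: [0.424, 0.4005, 0.0594]
ee_rot: [0.0, 0.788, 0.615, 0.001]
force: [1.8, 0.8, 2.2]
gripper_width: 0.0433
grip_force: 40.8
time: 39.12
tool_pos: [0.4244, 0.4011, 0.367]
ee_rot: [-0.001, 0.788, 0.616, 0.004]
force: [0.3, -1.2, -3.7]
gripper_width: 0.0439
grip_force: 41.0
```

```bash
python3 -m inch '[[[0,0,0.5],[0.3,-1.4,0],1],[[0,0,1],[0.6,-2.8,0],1],[[0,0,1.5],[0.9,-4.2,0],1],[[0,0,2],[1.3,-5.6,0],1],[[0,0,2.5],[1.6,-7,0],1],[[0,0,3.3],[1.9,-8.4,0],1],[[0,0,3.3],[2.3,-9.8,0],1],[[0,0,3.3],[2.6,-11.2,0],1],[[0,0,3.3],[2.9,-12.6,0],1],[[0,0,3.3],[3.2,-13.9,0],1]]'; python3 -m inch '[[[0,0,0],[0.2,-0.84,0],1],[[0,0,0],[0.2,-0.84,-1],1],[[0,0,0],[0.2,-0.84,-2],1],[[0,0,0],[0.2,-0.84,-2.9],1],[[0,0,0],[0.2,-0.84,-2.9],1],[[0,0,0],[0.2,-0.84,-2.9],1]]'; python3 wm.py w12
```

```text
time: 40.38
tool_pos: [0.5498, -0.1565, 0.3604]
ee_rot: [-0.002, 0.671, 0.742, -0.001]
force: [0.7, 0.1, -2.6]
gripper_width: 0.0432
grip_force: 41.0
time: 41.12
tool_pos: [0.559, -0.1894, 0.2472]
ee_rot: [-0.0, 0.671, 0.742, -0.0]
force: [0.4, -0.6, -3.3]
gripper_width: 0.0439
grip_force: 40.9
tcp [ 559.  -189.4  247.2] yaw y-axis 5.781339482361088 t 41.125
[282. 100.] [552.9, -109.4, 126.9, 113.8] 5.8 182.0 25.0 [ 0.5471 -0.0832]
```

View pics/w12.png

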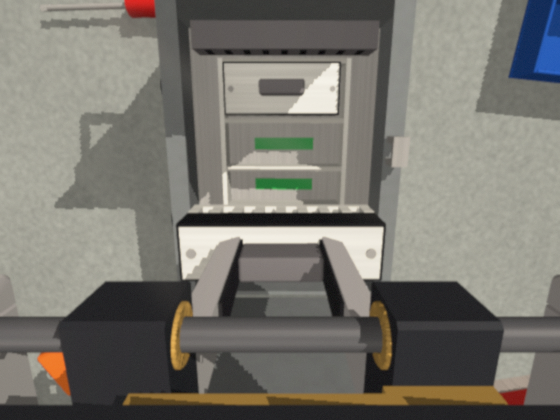

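c is held above bay 2 with bays 1 (283,143) and 2 (283,184) clear below. Lowering.

```bash
python3 -m inch '[[[0,0,0],[0.03,0.015,-1],1],[[0,0,0],[0.03,0.015,-2],1],[[0,0,0],[0.03,0.015,-3],1],[[0,0,0],[0.03,0.015,-3.4],1],[[0,0,0],[0.03,0.015,-3.4],1],[[0,0,0],[0.03,0.015,-3.6],1],[[0,0,0],[0.03,0.015,-3.8],1],[[0,0,0],[0.03,0.015,-3.8],1]]'
```

```text
time: 42.18
tool_pos: [0.56, -0.1884, 0.0947]
ee_rot: [-0.0, 0.67, 0.742, 0.0]
force: [0.4, -0.1, -3.2]
gripper_width: 0.0437
grip_force: 40.8
```

```bash
python3 -m inch '[[[0,0,0],[0,0,-0.15],1],[[0,0,0],[0,0,-0.3],1],[[0,0,0],[0,0,-0.45],1],[[0,0,0],[0,0,-0.6],1],[[0,0,0],[0,0,-0.7],1],[[0,0,0],[0,0,-0.7],1]]'
```

```text
time: 42.92
tool_pos: [0.5599, -0.1887, 0.0674]
ee_rot: [-0.0, 0.671, 0.742, 0.0]
force: [-1.8, 0.4, 2.3]
gripper_width: 0.0437
grip_force: 41.2
```

```bash
python3 -m inch '[[[0,0,0],[0,0,0],0.35],[[0,0,0],[0,0,0],0.35],[[0,0,0],[0,0,0.1],0.35],[[0,0,0],[0,0,1.5],0.35],[[0,0,0],[0,0,3],0.35],[[0,0,0],[0,0,4.5],0.5],[[0,0,0],[0,0,6],0.65],[[0,0,0],[0,-1,7.4],0.65],[[0,0,0],[0,-1.8,7.8],0.65],[[0,0,0],[0,-1.8,7.8],0.65]]'; cat > chk.py <<'E'
from h import *
import sys
O=np.array((.5565,-.1503));yaw=.1
c,s=np.cos(yaw),np.sin(yaw)
im,d,i=shot('wrist',sys.argv[1]);P=cloud(d,i); np.savez(sys.argv[1],im=im,P=P)
q=(P[...,:2]-O)@np.array([[c,-s],[s,c]])*1000; z=P[...,2]*1000
for n,y in(('a',67.5),('c',-38.5),('d',-79.5)):
    w={'a':52,'c':36,'d':28}[n]
    m=(z>49)&(z<58)&(abs(q[...,0])<68)&(abs(q[...,1]-y)<w/2+3)
    p=q[m].astype(np.float32); print(n,m.sum(),[np.round(np.array(t),2).tolist() for t in cv2.minAreaRect(p)] if m.sum()>50 else '', 'ztop',np.round(np.percentile(z[m],[3,50,97]),1) if m.sum() else '')
    m=(z>70)&(z<82)&(abs(q[...,0])<40)&(abs(q[...,1]-y)<15); print('  rib',np.round(np.median(q[m],0),1),np.round(np.median(z[m]),1))
E
python3 chk.py w13
```

```text
time: 44.18
tool_pos: [0.5592, -0.2647, 0.381]
ee_rot: [0.002, 0.672, 0.74, -0.0]
force: [0.6, -0.0, -0.5]
gripper_width: 0.0329
grip_force: 0.0
a 3205 [[-2.69, 68.07], [119.96, 52.57], 0.43] ztop [51.3 53.2 55. ]
  rib [-1.8 67.3] 76.4
c 1841 [[-2.05, -38.21], [34.89, 119.93], 89.76] ztop [51.1 53.  54.8]
  rib [ -1.9 -37.6] 76.3
d 1267 [[-0.64, -80.94], [27.97, 120.03], 89.76] ztop [50.8 53.  54.9]
  rib [ -0.4 -80.8] 76.2
```

View pics/w13.png

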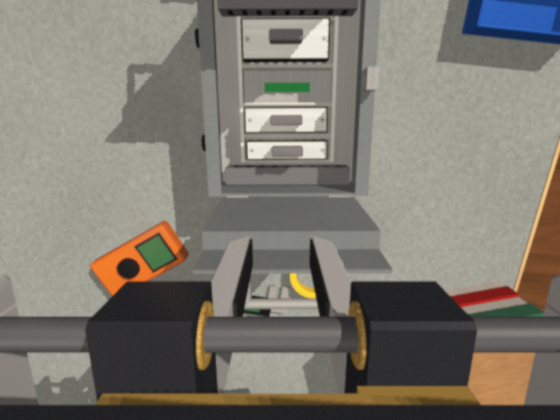

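All three modules are seated: panel tops at 53 mm (= 8 + 45) and offsets under 3 mm; visible at (285,40), (285,120) and (286,150). Now going back to the passive handle.

```bash
python3 -m inch '[[[0,0,1.7],[-0.3,1.4,0.1],0.65],[[0,0,3.4],[-0.6,2.8,0.1],0.65],[[0,0,5.1],[-0.9,4.2,0.1],0.65],[[0,0,6.8],[-1.2,5.5,0.1],0.65],[[0,0,8.5],[-1.5,6.8,0.1],0.65],[[0,0,10.2],[-1.76,8.1,0.1],0.65],[[0,0,11.9],[-1.76,8.1,0.1],0.65],[[0,0,13.6],[-1.76,8.1,0.1],0.65],[[0,0,15],[-1.76,8.1,0.1],0.65],[[0,0,15],[-1.76,8.1,0.1],0.65]]'; python3 w.py w14 .17,.21,100
```

```text
time: 45.48
tool_pos: [0.4885, 0.0646, 0.3819]
ee_rot: [-0.001, -0.051, 0.999, 0.0]
force: [0.3, -0.4, 0.3]
gripper_width: 0.0329
grip_force: 0.0
45.475 [0.48850117 0.06459871 0.38186095] [ 0.25949155 -0.44782139  0.33512163]
0.17 0.21 [ 218  151   63   94 2582] [[492.8, 35.0], [97.5, 68.0], 11.8] [0.4885 0.0207 0.2057] 0.21
```

```bash
python3 -m inch '[[[0,0,0],[0,-0.11,-1.5],0.65],[[0,0,0],[0,-0.11,-3],0.65],[[0,0,0],[0,-0.11,-4.2],0.65],[[0,0,0],[0,-0.11,-4.85],0.65],[[0,0,0],[0,-0.11,-4.85],0.65],[[0,0,0],[0,-0.11,-4.85],1],[[0,0,0],[0,-0.11,-4.85],1],[[0,0,0],[0,-0.11,-4.85],1],[[0,0,0],[0,-0.11,-4.85],1]]' 25
```

```text
time: 46.65
tool_pos: [0.4904, 0.0599, 0.19]
ee_rot: [0.001, -0.051, 0.999, 0.001]
force: [-0.3, 2.2, 6.4]
gripper_width: 0.0089
grip_force: 25.0
```

```bash
python3 -m inch '[[[0,0,0],[0.03,-0.25,0.19],1],[[0,0,0],[0.06,-0.56,0.37],1],[[0,0,0],[0.1,-0.89,0.52],1],[[0,0,0],[0.13,-1.23,0.62],1],[[0,0,0],[0.17,-1.59,0.67],1],[[0,0,0],[0.2,-1.94,0.69],1],[[0,0,0],[0.24,-2.3,0.65],1],[[0,0,0],[0.27,-2.65,0.58],1],[[0,0,0],[0.3,-2.99,0.46],1],[[0,0,0],[0.3,-2.99,0.46],1]]'; python3 -m inch '[[[0,0,0],[0.03,-0.32,-0.16],1],[[0,0,0],[0.06,-0.61,-0.36],1],[[0,0,0],[0.09,-0.89,-0.6],1],[[0,0,0],[0.11,-1.12,-0.87],1],[[0,0,0],[0.13,-1.29,-1.1],1],[[0,0,0],[0.13,-1.29,-1.18],1],[[0,0,0],[0.13,-1.29,-1.18],1]]'
```

```text
time: 47.9
tool_pos: [0.5024, -0.0623, 0.2077]
ee_rot: [0.001, -0.05, 0.999, -0.001]
force: [2.1, -2.1, -0.5]
gripper_width: 0.0094
grip_force: 25.0
time: 48.78
tool_pos: [0.5073, -0.1133, 0.1611]
ee_rot: [0.001, -0.05, 0.999, -0.001]
force: [-2.2, -0.5, 12.0]
gripper_width: 0.009
grip_force: 25.0
```

```bash
python3 -m inch '[[[0,0,0],[0,0,0],0.65],[[0,0,0],[0,0,0],0.65],[[0,0,0],[0,0,1.5],0.65],[[0,0,-1.7],[0.3,0,3],0.65],[[0,0,-3.4],[0.8,-0.3,3.2],0.65],[[0,0,-5.1],[1.2,-0.65,3.2],0.65],[[0,0,-6.8],[1.7,-0.65,3.2],0.65],[[0,0,-8.5],[1.7,-0.65,3.2],0.65],[[0,0,-10.2],[1.7,-0.65,3.2],0.65],[[0,0,-11.9],[1.7,-0.65,3.2],0.65]]'; python3 -m inch '[[[0,0,-1.7],[0,0,0],0.6],[[0,0,-3.1],[0,0,0],0.6],[[0,0,-3.1],[0,0,0],0.6]]'; python3 w.py w15 .118,.1245 .15,.17
```

```text
time: 50.02
tool_pos: [0.5744, -0.1382, 0.2872]
ee_rot: [-0.001, 0.544, 0.839, -0.001]
force: [-0.1, -1.3, -0.8]
gripper_width: 0.0328
grip_force: 0.0
time: 50.4
tool_pos: [0.5745, -0.138, 0.2872]
ee_rot: [-0.001, 0.67, 0.742, -0.001]
force: [-0.4, -0.1, 0.4]
gripper_width: 0.0374
grip_force: 0.0
50.4 [ 0.57450827 -0.13802842  0.2872348 ] [-0.41514315 -0.08122776  0.40423175]
0.118 0.1245 [  166    62   194   116 20592] [[548.3, -66.9], [180.9, 108.0], 5.8] [ 0.5521 -0.0613  0.1215] 0.1244
0.118 0.1245 [355 184  16  26 355] [[656.2, -130.6], [14.4, 26.6], 7.1] [ 0.6559 -0.1301  0.12  ] 0.1226
0.118 0.1245 [277 189  12  16 182] [[574.8, -138.6], [11.3, 16.2], 5.8] [ 0.5747 -0.1381  0.1205] 0.1221
0.15 0.17 [ 158  163   94   14 1033] [[503.2, -112.7], [79.5, 10.1], 5.6] [ 0.5046 -0.1119  0.1675] 0.1699
0.15 0.17 [225 352 113   8 747] [[588.7, -291.7], [112.5, 3.4], 5.3] [ 0.5881 -0.2916  0.1655] 0.17
```

Leaf shut (same measurements as before opening). Shooting the bolt home.

```bash
python3 -m inch '[[[0,0,0],[0,-0.02,-1.5],0.6],[[0,0,0],[0,-0.02,-3],0.6],[[0,0,0],[0,-0.02,-3.7],0.6],[[0,0,0],[0,-0.02,-3.93],0.6],[[0,0,0],[0,-0.02,-3.93],0.6],[[0,0,0],[0,-0.02,-3.93],1],[[0,0,0],[0,-0.02,-3.93],1],[[0,0,0],[0,-0.02,-3.93],1],[[0,0,0],[0,-0.02,-3.93],1]]' 20; python3 -m inch '[[[0,0,0],[0.2,0.02,0],1],[[0,0,0],[0.4,0.04,0],1],[[0,0,0],[0.5,0.05,0],1],[[0,0,0],[0.57,0.055,0],1],[[0,0,0],[0.57,0.055,0],1],[[0,0,0],[0.57,0.055,0],1]]'
```

```text
time: 51.58
tool_pos: [0.5758, -0.1391, 0.1316]
ee_rot: [0.001, 0.67, 0.742, 0.001]
force: [0.5, 1.0, 3.3]
gripper_width: 0.0114
grip_force: 20.0
time: 52.32
tool_pos: [0.5974, -0.137, 0.1316]
ee_rot: [-0.0, 0.671, 0.742, -0.0]
force: [-2.6, 0.9, 5.8]
gripper_width: 0.0118
grip_force: 20.0
```

```bash
python3 -m inch '[[[0,0,0],[0.06,0.005,0],1],[[0,0,0],[0.12,0.01,0],1],[[0,0,0],[0.12,0.01,0],1]]';  python3 -m inch '[[[0,0,0],[-0.1,0,0],1],[[0,0,0],[-0.1,0,0],0.6],[[0,0,0],[-0.1,0,0],0.6],[[0,0,0],[-0.1,0,1.5],0.6],[[0,0,0],[-0.1,0,3],0.6],[[0,0,0],[-0.1,0,3.93],0.6],[[0,0,0],[-0.1,0,3.93],0.6]]'; python3 w.py w16 .118,.1245
```

```text
time: 52.7
tool_pos: [0.5978, -0.137, 0.1314]
ee_rot: [-0.004, 0.671, 0.742, -0.002]
force: [-11.7, 0.7, 13.3]
gripper_width: 0.0116
grip_force: 20.0
time: 53.58
tool_pos: [0.6002, -0.1373, 0.291]
ee_rot: [0.003, 0.67, 0.742, 0.001]
force: [-0.0, 0.2, -0.2]
gripper_width: 0.0374
grip_force: 0.0
53.575 [ 0.60022787 -0.13728559  0.29104247] [-0.02713093  0.15525671 -0.20256477]
0.118 0.1245 [  138    60   193   115 20179] [[548.3, -66.6], [180.7, 107.7], 5.8] [ 0.5519 -0.0611  0.1215] 0.1244
0.118 0.1245 [328 181  15  25 332] [[656.2, -130.1], [14.3, 25.4], 5.4] [ 0.6561 -0.1302  0.1199] 0.1217
0.118 0.1245 [271 186  12  16 186] [[595.3, -136.5], [11.4, 15.9], 5.8] [ 0.5953 -0.1366  0.1204] 0.1223
```

Bolt at its stop (knob 595.3 mm, home). Now the active handle.

```bash
python3 -m inch '[[[0,0,1.7],[0,0,1],0.65],[[0,0,3.4],[0,-0.5,2.2],0.65],[[0,0,5.1],[0,-1.4,2.2],0.65],[[0,0,6.8],[0,-2.5,2.2],0.65],[[0,0,8.5],[0,-3.6,2.2],0.65],[[0,0,10.2],[0.1,-4.7,2.2],0.65],[[0,0,11.9],[0.1,-5.63,2.2],0.65],[[0,0,13.6],[0.1,-5.63,2.2],0.65],[[0,0,15],[0.1,-5.63,2.2],0.65],[[0,0,15],[0.1,-5.63,2.2],0.65]]'; python3 w.py w17 .235,.262
```

```text
time: 54.88
tool_pos: [0.6022, -0.3613, 0.3737]
ee_rot: [-0.001, -0.05, 0.999, 0.001]
force: [0.2, 0.1, -0.6]
gripper_width: 0.0326
grip_force: 0.0
54.875 [ 0.6021667  -0.36126957  0.37370426] [ 0.21991046  0.09254649 -0.55945626]
0.235 0.262 [ 273   70   60  170 2703] [[559.2, -347.0], [145.8, 48.0], 5.7] [ 0.5656 -0.3562  0.2572] 0.262
```

View pics/w17.png

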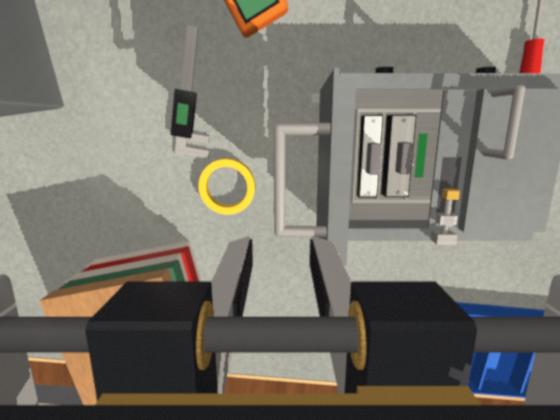

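The handle bar at column 280 lines up with the finger midline; the leaf, bolt and modules c and d are visible as expected.

```bash
python3 -m inch '[[[0,0,0],[0,-0.02,-1.2],0.65],[[0,0,0],[0,-0.02,-2.4],0.65],[[0,0,0],[0,-0.02,-3.15],0.65],[[0,0,0],[0,-0.02,-3.15],0.65],[[0,0,0],[0,-0.02,-3.15],1],[[0,0,0],[0,-0.02,-3.15],1],[[0,0,0],[0,-0.02,-3.15],1],[[0,0,0],[0,-0.02,-3.15],1]]' 25 && python3 -m inch '[[[0,0,0],[-0.04,0.4,0.15],1],[[0,0,0],[-0.09,0.88,0.3],1],[[0,0,0],[-0.14,1.38,0.39],1],[[0,0,0],[-0.18,1.88,0.41],1],[[0,0,0],[-0.23,2.38,0.38],1],[[0,0,0],[-0.28,2.88,0.28],1],[[0,0,0],[-0.33,3.36,0.13],1],[[0,0,0],[-0.37,3.8,-0.08],1],[[0,0,0],[-0.37,3.8,-0.08],1]]'
```

```text
time: 55.92
tool_pos: [0.6032, -0.3628, 0.2515]
ee_rot: [0.001, -0.05, 0.999, -0.001]
force: [0.1, 0.2, 4.8]
gripper_width: 0.0094
grip_force: 25.0
time: 57.05
tool_pos: [0.588, -0.2074, 0.2467]
ee_rot: [-0.0, -0.052, 0.999, 0.002]
force: [0.4, 4.5, 1.9]
gripper_width: 0.009
grip_force: 25.0
```

```bash
python3 -m inch '[[[0,0,0],[-0.05,0.44,-0.26],1],[[0,0,0],[-0.09,0.84,-0.58],1],[[0,0,0],[-0.12,1.18,-0.94],1],[[0,0,0],[-0.15,1.5,-1.33],1],[[0,0,0],[-0.17,1.72,-1.7],1],[[0,0,0],[-0.19,1.9,-2.08],1],[[0,0,0],[-0.19,1.9,-2.18],1],[[0,0,0],[-0.19,1.9,-2.18],1]]'
```

```text
time: 58.05
tool_pos: [0.5808, -0.1341, 0.1614]
ee_rot: [0.001, -0.05, 0.999, 0.001]
force: [-1.6, 2.4, 17.0]
gripper_width: 0.0093
grip_force: 25.0
```

Pressed shut. Releasing, retreating and verifying.

```bash
python3 -m inch '[[[0,0,0],[0,0,0],0.6],[[0,0,0],[0,0,0],0.6],[[0,0,0],[0,0,1.5],0.6],[[0,0,0],[0,0,3],0.6],[[0,0,0],[-0.5,0.5,4],0.6],[[0,0,0],[-0.5,0.5,4],0.6],[[0,0,0],[-0.5,0.5,4],0.6]]'; python3 - <<'E'
from w import *
s=r.get_state();print(s['time'],s['tool_pos'],s['force'])
im,d,i=shot('wrist','w18');P=cloud(d,i);np.savez('w18',im=im,P=P)
for a in((.118,.124),(.124,.13),(.155,.18)): comps(P,*a)
O=np.array((.5565,-.1503));c,s=np.cos(.1),np.sin(.1);q=(P[...,:2]-O)@np.array([[c,-s],[s,c]])
for y0,y1 in((-.13,-.02),(.04,.13)):
    m=(q[...,1]>y0)&(q[...,1]<y1)&(abs(q[...,0])<.08)&(P[...,2]>.1)&(P[...,2]<.14); print('slope',np.polyfit(q[...,1][m],P[...,2][m],1),m.sum())
E
```

```text
time: 58.92
tool_pos: [0.5595, -0.1145, 0.3185]
ee_rot: [-0.001, -0.05, 0.999, 0.0]
force: [0.4, 0.7, -1.0]
gripper_width: 0.0377
grip_force: 0.0
58.925 [ 0.55952814 -0.11448328  0.3185229 ] [ 0.36568835  0.70720635 -1.04519693]
0.118 0.124 [  275   101   103   160 13926] [[548.2, -67.2], [178.9, 107.9], 5.8] [ 0.5405 -0.0663  0.1215] 0.124
0.118 0.124 [247 263  22  12 245] [[655.9, -131.6], [15.0, 25.2], 6.9] [ 0.6559 -0.1309  0.1199] 0.1217
0.124 0.13 [  112   100   164   163 22672] [[562.2, -204.5], [180.4, 169.3], 5.8] [ 0.5508 -0.2104  0.1255] 0.13
0.155 0.18 [282  98  11  86 884] [[502.7, -113.5], [78.8, 9.7], 5.9] [ 0.5026 -0.1136  0.1676] 0.1705
0.155 0.18 [ 253  142   12  101 1027] [[554.8, -136.2], [98.9, 10.0], 5.6] [ 0.551  -0.1362  0.1716] 0.1744
slope [0.0006198  0.12545897] 14341
slope [0.00100028 0.12144722] 10556
```

View pics/w18.png

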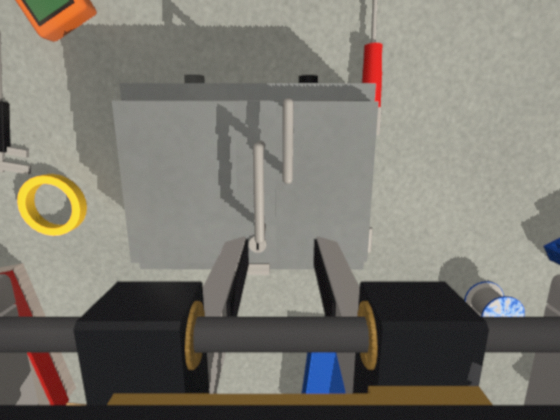

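Both leaves are flat (slopes ≤0.001 rad), the cabinet is shut, and the gripper is clear at z 0.32. Handing in.

```bash
python3 -c "
from rig import r
print(r.finish_job())"
```

```text
the job is handed in; nothing more can be done
None
```

I handed the job in after about 59 s of robot time: modules a, c and d (b was not on the bench) stand in bays 0, 2 and 3, the flush bolt is home, and both leaves measure flat and shut; the hand-in returned no verdict.

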